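# Set up the cartridge display lift

### The arm

A 6-joint arm with a two-finger parallel gripper is mounted at the origin on the work surface. World frame = base frame: x ahead of the robot, y to its left, z up, the work surface at z = 0. Lengths are in m, angles in degrees, forces in N, time in s.
With the tool pointing down it reaches from about 0.325 to 0.85 m from the base axis. Payload 15.5 kg.
Tool frame: the origin (TCP) lies between the finger pads; the fingertips stand robot.tip_extent ahead of it and the grasp point (between the pads) is the TCP (robot.tip_extent is the distance from the TCP to the fingertips, in m); z points along the fingers, y is the line along which they close (so a half turn about z gives the same grasp; the last joint's range is limited). The gripper opens to 91 mm and grips with 3 to 60 N. Pads are 32 mm wide; open, the fingers measure 118 mm over their backs; the gripper's body (76 mm by 178 mm) begins 60 mm behind the grasp point.
Start: joints at [-5.472, 28.281, 77.091, -0, 74.628, -5.472], TCP at [0.625, 0, 0.233] pointing down, gripper open.
Joint ranges: [-166.48, 166.48], [-47.26, 123.95], [12.59, 153.08], [-70.14, 250.14], [6.76, 159.57], [-176.63, 176.63]. Speed limits (degrees/s): [108.29, 108.29, 147.25, 172.46, 172.46, 172.46].

### API

Orientations are given as [roll, pitch, yaw] about the fixed x, y, z axes, in that order (R = Rz(yaw) Ry(pitch) Rx(roll)).
In Python, from plant import robot gives the robot as it stands.
- The arm moves only by the tool apply_moves, never from a script. Its argument "moves" is a list of rows, each an object of numbers: "dx", "dy", "dz": the shift along the tool's x, y, z scaled (see below); "rx", "ry", "rz": the turn, a rotation vector about the tool's x, y, z scaled (see below); "gripper": the finger opening in mm, from 0 to 91.2. A call has exactly 10 rows; each row shifts and turns the commanded pose from where the row before left it, along the tool's axes as they then stand; what a row does not reach is not made up. The controller multiplies each number of a shift by 200 mm and each number of a turn by 90 degrees. A row lasts 1/12 s, in which the tool goes at most 41.7 mm and 7.16 degrees, less where a joint would pass 70% of its speed; a pose out of reach is approached as far as the arm can. A call with a number of a shift or a turn outside -1 to 1 is refused whole. A call with a gripper value outside its range is refused whole. The fingers move at their own pace and stop on an object; the grip force is fixed at half the most. Time passes only in rows, so rows that do not move let the fingers close, or fill a call up. It gives the time, the measured TCP pose, the force, the opening and the grip force at its end, in the units of the state.
- robot.get_obs(): the state, without advancing time (a new reading comes with each control period).
- robot.grab_frame(name): name is "scene" or "side" or "wrist"; returns the picture (384x512x3 uint8, blue, green, red); there is no depth.
- robot.camera_info(name): a dict with "intrinsics" (3x3 intrinsics, pixels), "origin" and "attitude" of the camera in the world. Camera axes: x right, y down, z forward; pixel columns grow to the right and rows downward; lengths in m; the calibration is good to about 2 mm. A picture is of the moment at which its call begins: read the wrist's pose just before it. camera_info takes no time and is no camera call; for the wrist camera it gives the pose at the moment of the call.
- robot.sign_off(): hands the job in; it is judged then, once.
The state is a dict: "time_s": time; "joint_pos": joint angles; "qvel": joint speeds; "joint_efforts": joint torques, N m; "tool_pos": TCP position; "orientation": TCP orientation; "force": force on the tool from outside, world axes, zero at the start; "moment": the same for the moment, N m; "gripper_width": opening from 0.0 (shut) to 1.0 (fully open); "finger_force": force on a finger pad.
Only numpy, scipy, OpenCV 4.12 (cv2) and the standard library are available. Lean on these libraries where they do the work, as an engineer would, in place of code of your own. Each camera call takes 0.05 s, during which the arm holds its last target. There are 200 camera calls.

### The job

Set up the game display. While the lift's tray is still down, lay every loose grey cartridge flat in the tray, side by side and none stacked; then turn the lift's black handwheel until the tray floor is level with the top of the clear acrylic riser. Also lay the black controller flat on top of the riser, resting fully on it, and set the lamp dimmer lever to half, straight up; leave the white coaster where it lies.

Things in the scene. Friction and masses are not known exactly. Their poses are not given: they have to be found in the camera images.
- lift_tray: the lift's white tray, a solid block that telescopes in the black lift base (base 150 x 330 mm, 36 mm high); outer 135 x 310 mm with an aluminium lip 5 mm thick and 6 mm high all round, so the floor inside measures 125 (x) x 300 (y) mm; origin at the centre of the floor's surface, x across the tray (away from the robot), y along it, z up. Only the handwheel moves it, straight up and down
- tray_floor (a point): the centre of the tray floor's surface (same point as the tray's origin); its height shows how far the lift is up: 50 mm above the shelf at wheel angle 0
- crank (a joint): angle of the lift's handwheel, rad, 0 to 6.2; turning it clockwise seen from above makes the value grow and raises the tray 10 mm per rad; it stays where it is left (friction 0.2 N m)
- crank_grip (a point): the middle of the handwheel: a black knurled round wheel with a vertical axis, 62 mm in diameter and 24 mm tall, with a red pointer on top; this point lies on the axis, half-way up the rim, 86 mm above the shelf. The wheel stands on a 32 mm wide neck above a grey gearbox whose top is at 50 mm, so its rim is free all round
- riser: the clear acrylic display riser, fixed, a bridge 120 (x) x 140 (y) mm, 100 mm high; origin at the centre of its foot on the shelf, z up
- riser_top (a point): the centre of the riser's top surface, 100 mm above the shelf
- controller: the black plastic game controller, loose: a bar 50 (x) x 110 (y) x 30 mm, with two grips 28 mm wide and 26 mm high at its ends (y = -41 and +41 mm) that reach to x = -50 mm; origin at the centre of the bar's underside, z up. Take it across the 50 mm at its middle
- dimmer (a joint): angle of the lamp dimmer lever, rad, 0 to 1.6: at 0 it leans 0.8 rad from vertical towards the -x side of its block, at 0.8 it stands straight up (half), at 1.6 it leans 0.8 rad to the +x side; it stays where it is left
- dimmer_tip (a point): the centre of the red ball, 26 mm in diameter, at the lever's end, 80 mm from the hinge
- dimmer_base: the dimmer's fixed grey block, 70 x 50 x 25 mm; origin at the centre of its underside; the lever's hinge line runs along the block's y axis, 22 mm above the origin, and the lever swings towards the block's +x as its angle grows
- cart0: a grey plastic game cartridge, 56 x 45 x 14 mm, with a coloured label on its upper face, loose on the shelf; origin at the middle of its body (7 mm above its underside), x along the 56 mm length, y along the 45 mm width, z up. Three to five of the cartridges cart0..cart4 are there; an absent one reads None. (Two more stand in a slotted black rack fixed at the side: they stay there)
- cart1: another such cartridge, as cart0, with another label colour
- cart2: another such cartridge, as cart0, with another label colour
- cart3: another such cartridge, as cart0, with another label colour
- cart4: another such cartridge, as cart0, with another label colour
- coaster: a white ceramic coaster, 84 mm in diameter, 8 mm thick, a bystander; origin at the centre of its underside
There are look-alikes about, which are no part of the job. Leave any purple or turquoise look-alike of the cart1 alone.

How it is judged (in metres and radians):
On the way, in this order (a step that is already met when the one before it is completed fails the run):
1. every cartridge that is there lies flat in the tray while the tray is still down (floor under 70 mm) (x of cart0 in the frame of lift_tray between -0.043 and 0.043 m and y of cart0 in the frame of lift_tray between -0.137 and 0.137 m and z of cart0 in the frame of lift_tray between 0.003 and 0.013 m and angle between the z axis of each of cart0, cart1, cart2, cart3, cart4 and the z axis of lift_tray, either way round below 0.1 rad and linear speed of each of cart0, cart1, cart2, cart3, cart4 below 0.02 m/s and x of cart1 in the frame of lift_tray between -0.043 and 0.043 m and y of cart1 in the frame of lift_tray between -0.137 and 0.137 m and z of cart1 in the frame of lift_tray between 0.003 and 0.013 m and x of cart2 in the frame of lift_tray between -0.043 and 0.043 m and y of cart2 in the frame of lift_tray between -0.137 and 0.137 m and z of cart2 in the frame of lift_tray between 0.003 and 0.013 m and x of cart3 in the frame of lift_tray between -0.043 and 0.043 m and y of cart3 in the frame of lift_tray between -0.137 and 0.137 m and z of cart3 in the frame of lift_tray between 0.003 and 0.013 m and x of cart4 in the frame of lift_tray between -0.043 and 0.043 m and y of cart4 in the frame of lift_tray between -0.137 and 0.137 m and z of cart4 in the frame of lift_tray between 0.003 and 0.013 m and height (world z) of tray_floor below 0.07 m), for 0.2 s.
2. the tray has been cranked up level with the riser's top (z of tray_floor in the frame of riser_top between -0.003 and 0.003 m), for 0.2 s.
At the end, for the whole second after the job is handed in: Every cartridge there lies flat (0.1 rad) on the tray floor inside the lips, none stacked; tray floor within 3 mm of the riser top's height; controller flat on the riser, origin within 50 mm of its middle along each side; dimmer lever within 0.12 rad of straight up; all at rest (all of step 2 and x of cart0 in the frame of lift_tray between -0.043 and 0.043 m and y of cart0 in the frame of lift_tray between -0.137 and 0.137 m and z of cart0 in the frame of lift_tray between 0.003 and 0.013 m and angle between the z axis of each of cart0, cart1, cart2, cart3, cart4 and the z axis of lift_tray, either way round below 0.1 rad and linear speed of each of cart0, cart1, cart2, cart3, cart4, controller below 0.02 m/s and x of cart1 in the frame of lift_tray between -0.043 and 0.043 m and y of cart1 in the frame of lift_tray between -0.137 and 0.137 m and z of cart1 in the frame of lift_tray between 0.003 and 0.013 m and x of cart2 in the frame of lift_tray between -0.043 and 0.043 m and y of cart2 in the frame of lift_tray between -0.137 and 0.137 m and z of cart2 in the frame of lift_tray between 0.003 and 0.013 m and x of cart3 in the frame of lift_tray between -0.043 and 0.043 m and y of cart3 in the frame of lift_tray between -0.137 and 0.137 m and z of cart3 in the frame of lift_tray between 0.003 and 0.013 m and x of cart4 in the frame of lift_tray between -0.043 and 0.043 m and y of cart4 in the frame of lift_tray between -0.137 and 0.137 m and z of cart4 in the frame of lift_tray between 0.003 and 0.013 m and x of controller in the frame of riser between -0.05 and 0.05 m and y of controller in the frame of riser between -0.05 and 0.05 m and z of controller in the frame of riser between 0.094 and 0.136 m and angle between the z axis of controller and the z axis of riser, either way round below 0.12 rad and value of joint dimmer between 0.68 and 0.92 rad and velocity of joint crank between -0.05 and 0.05 rad/s); the robot touches nothing.
It fails at once if the coaster is moved more than 40 mm (distance of coaster from where it was at the start of the episode above 0.04 m).
Of cart0, cart1, cart2, cart3, cart4 only 3 to 5 are there at a start; the rules pass over those that are not, and their reading is None.
At some moment in a run one of cart0, cart1, cart2, cart3, cart4 may be knocked a few centimetres aside while the robot is not near it.
Once in a run the grip may slacken for a moment while it holds something.
It also fails if it takes over 210 s, if anything falls off the work surface, if the arm or the gripper's body presses on something with over 40 N, if the wrist force passes 120 N, or if a joint passes its speed limit or range.

## Working session

There is one attempt and no reset: what is moved stays moved. The work goes in short steps, Python scripts to look and compute and a tool call to move; the robot and the scene stay as the last step left them, time stands still between calls to the robot, and variables do not carry over. Pictures are saved under pics/ and viewed, at most 16 in all, crops included, and the job is handed in when it is done.

Besides the shell and the picture viewer there is one more tool, called as a command line: name --argument value ..., lists and objects as JSON in quotes. apply_moves: Moves the arm, as the interface text tells. Its arguments: {"type":"object","properties":{"moves":{"type":"array","items":{"type":"object","properties":{"dx":{"type":"number"},"dy":{"type":"number"},"dz":{"type":"number"},"rx":{"type":"number"},"ry":{"type":"number"},"rz":{"type":"number"},"gripper":{"type":"number"}}}}},"required":["moves"]}

```bash
ls; mkdir -p pics
cat > h.py <<'E'
import numpy as np, cv2, json
from plant import robot
def info(n):
    c=robot.camera_info(n); return c
def grab(n,f):
    c=robot.camera_info(n); im=robot.grab_frame(n); cv2.imwrite('pics/'+f+'.png',im)
    np.savez('pics/'+f+'.npz',K=c['intrinsics'],o=c['origin'],a=np.array(c['attitude'])); return im
E
python3 - <<'E'
from h import *
print(robot.tip_extent); print(robot.get_obs())
for n in ['scene','side','wrist']:
    print(n,robot.camera_info(n)); grab(n,n+'0')
a=[cv2.imread(f'pics/{n}0.png') for n in ['scene','side','wrist']]
E
```

```text
pics
0.019
{'time_s': 0.0, 'joint_pos': array([-5.47068991e+00,  2.83156008e+01,  7.71273645e+01, -1.39821320e-04,
        7.46285851e+01, -5.47244794e+00]), 'qvel': array([-0.01688122, -0.07443329,  0.10470995,  0.01626474, -0.00113385,
       -0.08030083]), 'joint_efforts': array([-1.07322368e-03, -8.78814626e+01, -3.81857479e+01,  7.05250050e-02,
        5.33505273e-02, -1.50444166e-04]), 'tool_pos': array([6.24639355e-01, 4.84823603e-05, 2.32329098e-01]), 'orientation': array([-1.79928763e+02, -6.68940518e-03,  9.00017910e+01]), 'force': array([ 0.47336179,  0.38350203, -0.07187988]), 'moment': array([-0.02979562,  0.02255691, -0.00259491]), 'finger_force': 0.0, 'gripper_width': 1.0004570966444828}
scene {'intrinsics': array([[386.24978654,   0.        , 249.62450693],
       [  0.        , 386.24978654, 195.56009111],
       [  0.        ,   0.        ,   1.        ]]), 'origin': array([1.18184295, 0.57493878, 0.93245985]), 'attitude': array([-1.34964791e+02, -9.03599744e-02,  1.26098006e+02])}
side {'intrinsics': array([[398.81054601,   0.        , 259.58264039],
       [  0.        , 398.81054601, 190.79062221],
       [  0.        ,   0.        ,   1.        ]]), 'origin': array([ 0.10519011, -0.56092631,  0.8179963 ]), 'attitude': array([-135.1584132 ,    0.29837662,  -31.17972882])}
wrist {'intrinsics': array([[293.5215398 ,   0.        , 253.8517111 ],
       [  0.        , 293.5215398 , 192.49213264],
       [  0.        ,   0.        ,   1.        ]]), 'origin': array([0.62602518, 0.0804651 , 0.38411146]), 'attitude': array([ 1.63525822e+02,  9.97246066e-02, -3.25057888e-02])}
```

View pictures.

View pics/scene0.png

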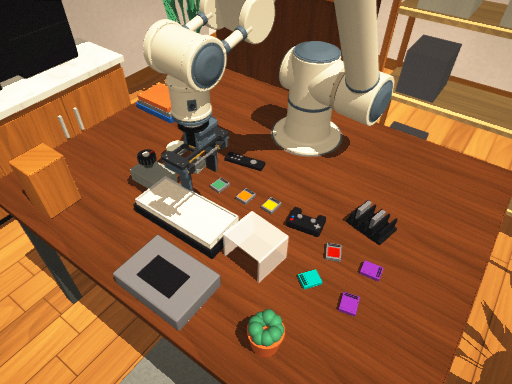

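View pics/side0.png

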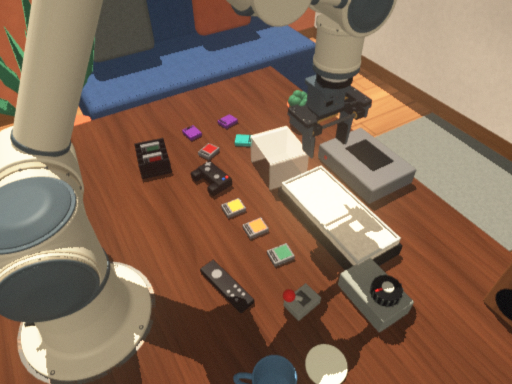

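View pics/wrist0.png

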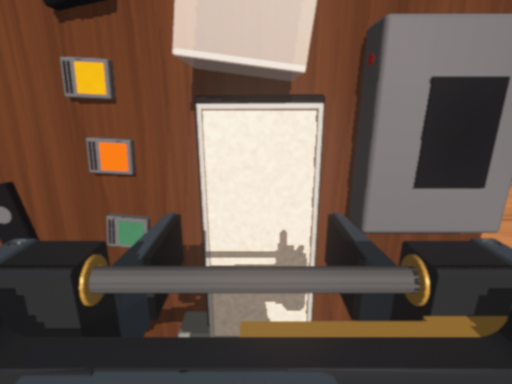

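The scene shows the tray at scene (185,215), riser (255,245), and four grey carts: green (219,185), orange (245,196), yellow (271,205) and red (333,252). The turquoise and purple look-alikes are nearby. The side view shows the dimmer ball at (289,295), the wheel at (385,291) and the coaster at (326,365).

```bash
cat >> h.py <<'E'
from scipy.spatial.transform import Rotation as R
def load(f): d=np.load('pics/'+f+'.npz'); return cv2.imread('pics/'+f+'.png'),d['K'],d['o'],R.from_euler('xyz',d['a'],degrees=True).as_matrix()
def ray(c,uv):
    _,K,o,A=c; uv=np.atleast_2d(np.asarray(uv,float)); d=np.c_[uv,np.ones(len(uv))]@np.linalg.inv(K).T@A.T; return o,d
def onz(c,uv,z):
    o,d=ray(c,uv); return o+d*((z-o[2])/d[:,2:])
def tri(c1,u1,c2,u2):
    o1,d1=ray(c1,u1);o2,d2=ray(c2,u2);d1=d1[0];d2=d2[0]
    s=np.linalg.lstsq(np.c_[d1,-d2],o2-o1,rcond=None)[0]; p=o1+d1*s[0];q=o2+d2*s[1]
    return (p+q)/2,np.linalg.norm(p-q)
HUE={'green':(50,84,60),'orange':(9,20,225),'yellow':(22,34,150),'red':(0,4,150),'turq':(85,95,120)}
def blobs(c,name,amin=25):
    h=cv2.cvtColor(c[0],cv2.COLOR_BGR2HSV); a,b,v=HUE[name]
    m=cv2.inRange(h,(a,130 if name!='green' else 90,v),(b,255,255))
    if name=='red': m|=cv2.inRange(h,(176,150,v),(180,255,255))
    n,_,st,ce=cv2.connectedComponentsWithStats(m); out=[]
    for i in range(1,n):
        if st[i,4]>=amin: out.append((st[i,4],ce[i]))
    return sorted(out,key=lambda t:-t[0]),m
E
python3 - <<'E'
from h import *
np.set_printoptions(precision=4,suppress=True)
C={n:load(n+'0') for n in ['scene','side','wrist']}
for k in HUE:
    for n in C:
        print(k,n,[(int(a),c.round(0)) for a,c in blobs(C[n],k)[0][:6]])
for k,p in dict(green=(219,185),orange=(245,196),yellow=(271,205),red=(333,252)).items():
    print(k,C['scene'][0][p[1],p[0]],cv2.cvtColor(C['scene'][0],cv2.COLOR_BGR2HSV)[p[1],p[0]])
print('ctrl',onz(C['side'],(212,178),.03),onz(C['scene'],(306,221),.03))
c=cv2.resize(C['side'][0][100:384,180:440],None,fx=2.6,fy=2.1*1.238,interpolation=cv2.INTER_CUBIC)[:600]
s=cv2.resize(C['side'][0][100:330,170:440],None,fx=2.6,fy=2.6,interpolation=cv2.INTER_CUBIC)
cv2.imwrite('pics/sidecrop.png',s)
s=cv2.resize(C['scene'][0][140:310,120:400],None,fx=2.8,fy=2.8,interpolation=cv2.INTER_CUBIC)
cv2.imwrite('pics/scenecrop.png',s)
E
```

```text
green scene [(945, array([266., 327.])), (200, array([170.,   9.])), (161, array([192.,   8.])), (62, array([218., 184.])), (27, array([181.,   3.]))]
green side [(310, array([ 8., 76.])), (166, array([242., 140.])), (157, array([  6., 107.])), (151, array([16., 50.])), (102, array([299.,  97.])), (90, array([26.,  8.]))]
green wrist [(446, array([130., 232.]))]
orange scene [(4325, array([ 60., 345.])), (3239, array([ 19., 275.])), (1456, array([420., 121.])), (1454, array([110., 363.])), (1254, array([490., 148.])), (1100, array([486., 296.]))]
orange side [(1570, array([380., 106.])), (140, array([ 81., 118.])), (139, array([257., 225.]))]
orange wrist [(715, array([113., 156.]))]
yellow scene [(84, array([270., 205.]))]
yellow side [(112, array([235., 205.]))]
yellow wrist [(738, array([90., 78.]))]
red scene [(116, array([333., 252.]))]
red side [(76, array([210., 148.])), (71, array([289., 296.]))]
red wrist []
turq scene [(277, array([310., 279.]))]
turq side []
turq wrist []
green [111 183  87] [ 68 134 183]
orange [  0 161 255] [ 19 255 255]
yellow [  0 239 255] [ 28 255 255]
red [  0  19 239] [  2 255 239]
ctrl [[0.4174 0.2277 0.03  ]] [[0.4379 0.2507 0.03  ]]
```

View pics/sidecrop.png

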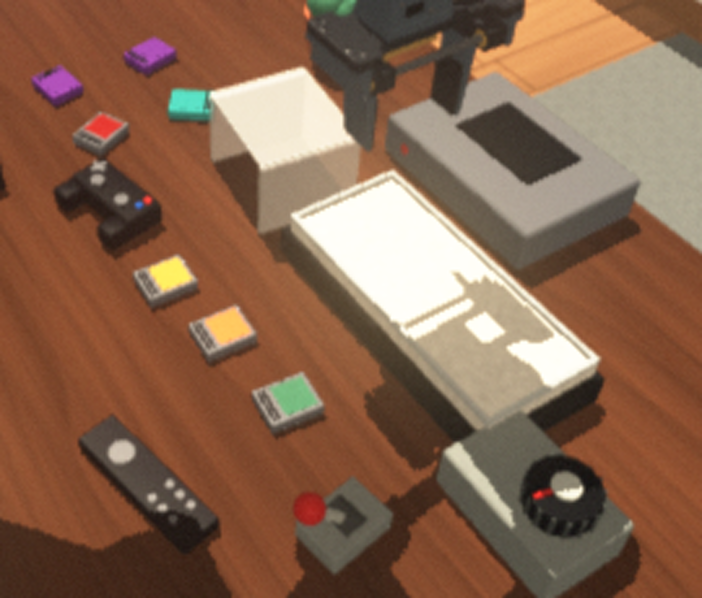

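View pics/scenecrop.png

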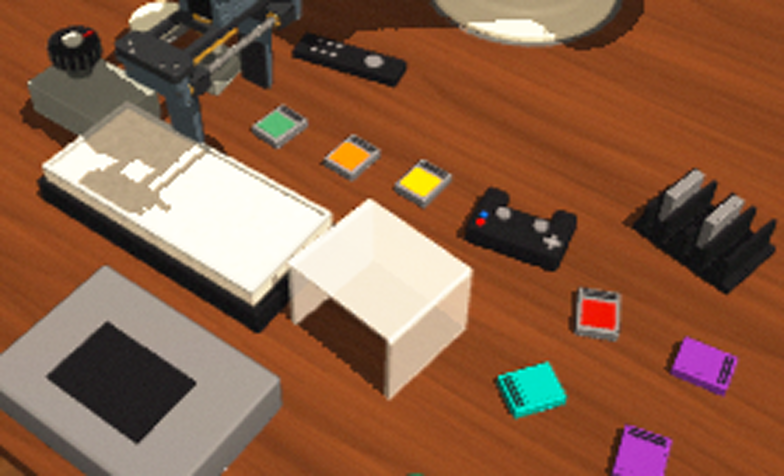

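Run:
```python
from h import *
np.set_printoptions(precision=4,suppress=True)
S,D,W=[load(n+'0') for n in ['scene','side','wrist']]
s=lambda u:np.array(u)/2.8+(120,140)
d=lambda u:np.array(u)/2.6+(170,100)
P={'tray -x+y':((331,213),(293,215)),'tray +x+y':((250,302),(390,172)),'tray +x-y':((42,168),(598,360)),'tray -x-y':((127,103),(487,428)),
'ris -x+y':((470,268),(212,90)),'ris +x+y':((388,340),(303,68)),'ris +x-y':((290,265),(357,148)),'ris -x-y':((370,200),(262,165)),
'wheel top':((75,36),(565,480)),'green':((279,125),(295,396)),'orange':((350,156),(224,327)),'yellow':((421,181),(172,275)),'red':((598,315),(103,128)),
'ctrl red':((482,222),(147,201)),'ctrl dpad':((551,242),(98,167)),'ctrl knobL':((503,213),(121,199)),'ctrl knobR':((541,226),(98,180))}
for k,(a,b) in P.items(): print(k,*tri(S,s(a),D,d(b)))
for k in ['green','orange','yellow']: print(k,onz(W,blobs(W,k)[0][0][1],.0145))
# label rect orientation
for k,i in [('green',W),('orange',W),('yellow',W),('red',S),('red',D)]:
    b,m=blobs(i,k); 
    cs,_=cv2.findContours(m,cv2.RETR_EXTERNAL,cv2.CHAIN_APPROX_NONE); c=max(cs,key=cv2.contourArea)[:,0]
    p=onz(i,c,.014)[:,:2]; print(k,cv2.minAreaRect((p*1000).astype(np.float32)))
print('ball',[onz(D,(289,296),z)[0] for z in (.07,.08,.09)], 'dimbase top', onz(D,d((345,515)),.025), 'coaster',onz(D,(326,365),.008))
print('dim block corners',onz(D,[d(u) for u in [(352,480),(392,517),(336,570),(296,530)]],.025))
print('remote',onz(D,[d((110,420)),d((200,545))],.02))
```

```text
tray -x+y [0.5643 0.0831 0.0562] 0.0003660433125233294
tray +x+y [0.7018 0.0883 0.0484] 0.006734096207780119
tray +x-y [ 0.7009 -0.2243  0.0535] 0.0016302517252014977
tray -x-y [ 0.564  -0.2271  0.0514] 0.0006281448017033546
ris -x+y [0.5723 0.2632 0.1008] 0.0008391075363066356
ris +x+y [0.6871 0.2468 0.0974] 0.003358955697551698
ris +x-y [0.6645 0.1092 0.0853] 0.001044084541088722
ris -x-y [0.554  0.1283 0.0971] 0.0006231633323533386
wheel top [ 0.5517 -0.3183  0.1037] 0.0017081485701003502
green [ 0.4551 -0.0847  0.0106] 0.004317215170848714
orange [0.4436 0.0209 0.0105] 0.0030681329686494717
yellow [0.431  0.1124 0.0116] 0.002459503794031678
red [0.4792 0.3718 0.0094] 0.0017549408972218393
ctrl red [0.4554 0.2111 0.0275] 0.000554313311104608
ctrl dpad [0.4346 0.2887 0.0283] 0.0029406622548494516
ctrl knobL [0.4315 0.2249 0.0307] 0.0017064811009514294
ctrl knobR [0.4234 0.2682 0.0299] 0.00021165819092954478
green [[ 0.4556 -0.0858  0.0145]]
orange [[0.4471 0.0189 0.0145]]
yellow [[0.4323 0.1124 0.0145]]
green ((456.1133728027344, -87.42388153076172), (32.31622314453125, 31.165071487426758), 83.7965316772461)
orange ((446.8545227050781, 18.613388061523438), (34.642417907714844, 33.539451599121094), 86.87879943847656)
yellow ((432.0381164550781, 112.10415649414062), (31.889169692993164, 30.09323501586914), 86.99880981445312)
red ((481.437744140625, 369.9366760253906), (34.23917770385742, 34.899620056152344), 24.289941787719727)
red ((478.8782653808594, 373.60736083984375), (32.21452331542969, 35.813053131103516), 21.88214111328125)
ball [array([ 0.3786, -0.2205,  0.07  ]), array([ 0.375 , -0.2251,  0.08  ]), array([ 0.3713, -0.2297,  0.09  ])] dimbase top [[ 0.418  -0.2201  0.025 ]] coaster [[ 0.3779 -0.3582  0.008 ]]
dim block corners [[ 0.4431 -0.1955  0.025 ]
 [ 0.451  -0.2424  0.025 ]
 [ 0.3827 -0.257   0.025 ]
 [ 0.3747 -0.2101  0.025 ]]
remote [[ 0.2917 -0.0255  0.02  ]
 [ 0.3001 -0.1776  0.02  ]]
```

apply_moves --moves '[{"dx": -0.072, "dy": -0.146, "dz": 0.05, "gripper": 91}, {"dx": -0.072, "dy": -0.146, "dz": 0.05, "gripper": 91}, {"dx": -0.072, "dy": -0.146, "dz": 0.05, "gripper": 91}, {"dx": -0.072, "dy": -0.146, "dz": 0.05, "gripper": 91}, {"dx": -0.072, "dy": -0.146, "dz": 0.05, "gripper": 91}, {"dx": -0.072, "dy": -0.146, "dz": 0.05, "gripper": 91}, {"rz": 0.033, "gripper": 91}, {"rz": 0.033, "gripper": 91}, {"gripper": 91}, {"gripper": 91}]'

```text
invalid input at $.moves[0]: expected keys dx, dy, dz, rx, ry, rz, gripper
```

Run:
```python
from h import *
np.set_printoptions(precision=4,suppress=True)
grab('scene','scene1');grab('side','side1');grab('wrist','wrist1')
S,D,W=[load(n+'1') for n in ['scene','side','wrist']]
for k in ['green','orange','yellow','red']:
    for n,c in zip('SDW',(S,D,W)):
        b=blobs(c,k)[0]; print(k,n,[(onz(c,x,.0145)[0,:2],int(a)) for a,x in b[:5] if abs(onz(c,x,.0145)[0,1])<.6][:3])
```

```text
green S [(array([0.7927, 0.3423]), 946), (array([ 0.4566, -0.0871]), 62)]
green D [(array([0.5878, 0.3539]), 163)]
green W [(array([ 0.4555, -0.0857]), 452)]
orange S [(array([ 1.1239, -0.0336]), 4325), (array([ 1.0704, -0.3016]), 3239), (array([1.0806, 0.0975]), 1461)]
orange D [(array([1.1057, 0.2628]), 1565), (array([0.4441, 0.0205]), 139)]
orange W [(array([0.4471, 0.019 ]), 715)]
yellow S [(array([0.4331, 0.1123]), 84)]
yellow D [(array([0.4291, 0.1134]), 113)]
yellow W [(array([0.4323, 0.1124]), 737)]
red S [(array([0.4819, 0.3707]), 116)]
red D [(array([0.479 , 0.3724]), 75), (array([ 0.3988, -0.1953]), 68)]
red W []
```

View pics/wrist1.png

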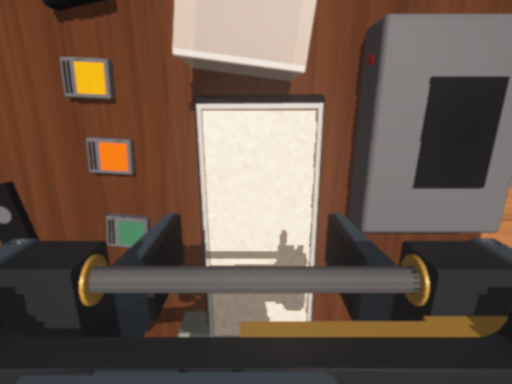

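The call was refused because every row needs all seven keys. The picture is unchanged.

apply_moves --moves '[{"dx": -0.072, "dy": -0.146, "dz": 0.05, "rx": 0, "ry": 0, "rz": 0, "gripper": 91}, {"dx": -0.072, "dy": -0.146, "dz": 0.05, "rx": 0, "ry": 0, "rz": 0, "gripper": 91}, {"dx": -0.072, "dy": -0.146, "dz": 0.05, "rx": 0, "ry": 0, "rz": 0, "gripper": 91}, {"dx": -0.072, "dy": -0.146, "dz": 0.05, "rx": 0, "ry": 0, "rz": 0, "gripper": 91}, {"dx": -0.072, "dy": -0.146, "dz": 0.05, "rx": 0, "ry": 0, "rz": 0, "gripper": 91}, {"dx": -0.072, "dy": -0.146, "dz": 0.05, "rx": 0, "ry": 0, "rz": 0, "gripper": 91}, {"dx": 0, "dy": 0, "dz": 0, "rx": 0, "ry": 0, "rz": 0.033, "gripper": 91}, {"dx": 0, "dy": 0, "dz": 0, "rx": 0, "ry": 0, "rz": 0.033, "gripper": 91}, {"dx": 0, "dy": 0, "dz": 0, "rx": 0, "ry": 0, "rz": 0, "gripper": 91}, {"dx": 0, "dy": 0, "dz": 0, "rx": 0, "ry": 0, "rz": 0, "gripper": 91}]'

```text
time_s: 1.13
tool_pos: [0.45, -0.0865, 0.1731]
orientation: [180.0, 0.0, 84.1]
force: [0.2, 1.1, -0.6]
gripper_width: 0.999
finger_force: 0.0
```

Run:
```python
from h import *
np.set_printoptions(precision=4,suppress=True)
grab('scene','scene2');S=load('scene2');grab('wrist','wrist2')
for k in ['green','orange','yellow','red']:
  for c in [S,load('wrist2')]:
    b=blobs(c,k)[0]; print(k,[(onz(c,x,.0145)[0,:2],int(a)) for a,x in b if abs(onz(c,x,.0145)[0,1])<.6 and a<1000][:3])
c=cv2.imread('pics/scene2.png')
cv2.imwrite('pics/s2.png',cv2.resize(c[120:280,110:310],None,fx=3,fy=3,interpolation=cv2.INTER_CUBIC))
```

```text
green [(array([0.7927, 0.3424]), 944), (array([ 0.4566, -0.0871]), 62)]
green [(array([ 0.4566, -0.0865]), 828)]
orange [(array([1.1723, 0.0131]), 696), (array([ 1.1289, -0.15  ]), 234), (array([-0.2901,  0.5182]), 195)]
orange []
yellow [(array([0.4331, 0.1123]), 84)]
yellow []
red [(array([0.4819, 0.3707]), 116)]
red []
```

View pics/s2.png

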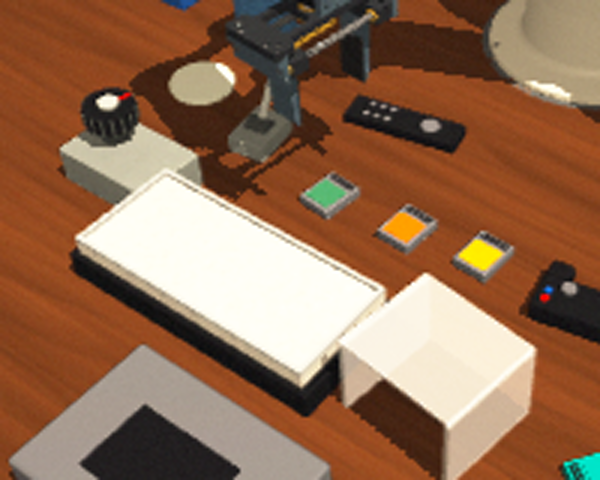

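apply_moves --moves '[{"dx": 0, "dy": 0, "dz": 0.125, "rx": 0, "ry": 0, "rz": 0, "gripper": 91}, {"dx": 0, "dy": 0, "dz": 0.125, "rx": 0, "ry": 0, "rz": 0, "gripper": 91}, {"dx": 0, "dy": 0, "dz": 0.125, "rx": 0, "ry": 0, "rz": 0, "gripper": 91}, {"dx": 0, "dy": 0, "dz": 0.125, "rx": 0, "ry": 0, "rz": 0, "gripper": 91}, {"dx": 0, "dy": 0, "dz": 0.125, "rx": 0, "ry": 0, "rz": 0, "gripper": 91}, {"dx": 0, "dy": 0, "dz": 0.125, "rx": 0, "ry": 0, "rz": 0, "gripper": 91}, {"dx": 0, "dy": 0, "dz": 0, "rx": 0, "ry": 0, "rz": 0, "gripper": 91}, {"dx": 0, "dy": 0, "dz": 0, "rx": 0, "ry": 0, "rz": 0, "gripper": 91}, {"dx": 0, "dy": 0, "dz": 0, "rx": 0, "ry": 0, "rz": 0, "gripper": 40}, {"dx": 0, "dy": 0, "dz": 0, "rx": 0, "ry": 0, "rz": 0, "gripper": 40}]'

```text
time_s: 2.07
tool_pos: [0.4501, -0.0863, 0.0231]
orientation: [180.0, 0.0, 84.1]
force: [-0.1, 0.0, 0.5]
gripper_width: 0.886
finger_force: 0.0
```

apply_moves --moves '[{"dx": 0, "dy": 0, "dz": 0, "rx": 0, "ry": 0, "rz": 0, "gripper": 40}, {"dx": 0, "dy": 0, "dz": 0, "rx": 0, "ry": 0, "rz": 0, "gripper": 40}, {"dx": 0, "dy": 0, "dz": 0, "rx": 0, "ry": 0, "rz": 0, "gripper": 40}, {"dx": 0, "dy": 0, "dz": 0, "rx": 0, "ry": 0, "rz": 0, "gripper": 40}, {"dx": 0, "dy": 0, "dz": -0.1, "rx": 0, "ry": 0, "rz": 0, "gripper": 40}, {"dx": 0, "dy": 0, "dz": -0.1, "rx": 0, "ry": 0, "rz": 0, "gripper": 40}, {"dx": 0, "dy": 0, "dz": -0.1, "rx": 0, "ry": 0, "rz": 0, "gripper": 40}, {"dx": 0, "dy": 0, "dz": -0.1, "rx": 0, "ry": 0, "rz": 0, "gripper": 40}, {"dx": 0, "dy": 0, "dz": -0.1, "rx": 0, "ry": 0, "rz": 0, "gripper": 40}, {"dx": 0, "dy": 0, "dz": 0, "rx": 0, "ry": 0, "rz": 0, "gripper": 40}]'

```text
time_s: 2.9
tool_pos: [0.4512, -0.0868, 0.1259]
orientation: [179.7, 0.1, 84.1]
force: [1.8, -0.0, -1.3]
gripper_width: 0.612
finger_force: 30.0
```

apply_moves --moves '[{"dx": 0, "dy": 0, "dz": 0, "rx": 0, "ry": 0, "rz": -0.033, "gripper": 40}, {"dx": 0, "dy": 0, "dz": 0, "rx": 0, "ry": 0, "rz": -0.033, "gripper": 40}, {"dx": -0.063, "dy": 0.13, "dz": 0, "rx": 0, "ry": 0, "rz": 0, "gripper": 40}, {"dx": -0.063, "dy": 0.13, "dz": 0, "rx": 0, "ry": 0, "rz": 0, "gripper": 40}, {"dx": -0.063, "dy": 0.13, "dz": 0, "rx": 0, "ry": 0, "rz": 0, "gripper": 40}, {"dx": -0.063, "dy": 0.13, "dz": 0, "rx": 0, "ry": 0, "rz": 0, "gripper": 40}, {"dx": -0.063, "dy": 0.13, "dz": 0, "rx": 0, "ry": 0, "rz": 0, "gripper": 40}, {"dx": -0.063, "dy": 0.13, "dz": 0, "rx": 0, "ry": 0, "rz": 0, "gripper": 40}, {"dx": -0.063, "dy": 0.13, "dz": 0, "rx": 0, "ry": 0, "rz": 0, "gripper": 40}, {"dx": 0, "dy": 0, "dz": 0, "rx": 0, "ry": 0, "rz": 0, "gripper": 40}]'

```text
time_s: 3.73
tool_pos: [0.6358, -0.1769, 0.1222]
orientation: [179.8, 0.1, 90.0]
force: [-2.7, 0.9, -0.4]
gripper_width: 0.61
finger_force: 30.0
```

Run:
```python
from h import *
np.set_printoptions(precision=4,suppress=True)
o=robot.get_obs();print(o['tool_pos'],o['gripper_width'])
grab('scene','scene3');grab('side','side3');grab('wrist','wrist3')
S,D,W=[load(n+'3') for n in ['scene','side','wrist']]
for k in ['orange','yellow','red']:
  for c in [S,D,W]:
    b=blobs(c,k)[0]; print(k,[(onz(c,x,.0145)[0,:2],int(a)) for a,x in b if abs(onz(c,x,.0145)[0,1])<.4 and onz(c,x,.0145)[0,0]<.7 and a<1000][:3])
# tray lip from scene: bright white mask
m=cv2.inRange(S[0],(175,190,200),(255,255,255))
cv2.imwrite('pics/w3.png',cv2.hconcat([cv2.resize(W[0],(400,300)),cv2.resize(D[0][100:340,220:420],(400,480))[:300]]))
```

```text
[ 0.6358 -0.1769  0.1222] 0.6099937239484333
orange [(array([-0.6324, -0.0006]), 127), (array([0.4478, 0.0191]), 86), (array([-0.6336,  0.0765]), 74)]
orange [(array([0.4442, 0.0206]), 142)]
orange []
yellow [(array([0.433 , 0.1121]), 83)]
yellow [(array([0.4291, 0.1134]), 113)]
yellow []
red [(array([0.4819, 0.3707]), 116), (array([ 0.3043, -0.2988]), 31)]
red [(array([0.4787, 0.3724]), 76), (array([ 0.3983, -0.1962]), 60)]
red []
```

View pics/wrist3.png

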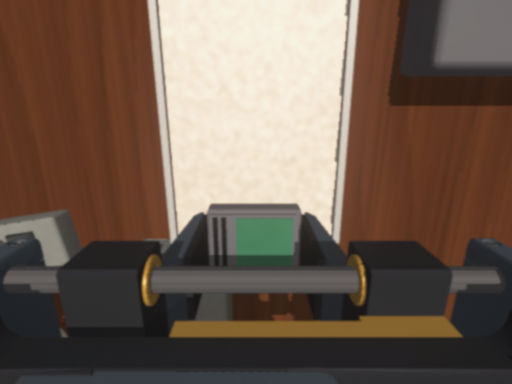

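The wrist view shows the green cartridge held level at (255,240), above the tray end and centred between the lips at about 170 and 337.

apply_moves --moves '[{"dx": 0, "dy": 0, "dz": 0.06, "rx": 0, "ry": 0, "rz": 0, "gripper": 40}, {"dx": 0, "dy": 0, "dz": 0.06, "rx": 0, "ry": 0, "rz": 0, "gripper": 40}, {"dx": 0, "dy": 0, "dz": 0.06, "rx": 0, "ry": 0, "rz": 0, "gripper": 40}, {"dx": 0, "dy": 0, "dz": 0.05, "rx": 0, "ry": 0, "rz": 0, "gripper": 40}, {"dx": 0, "dy": 0, "dz": 0, "rx": 0, "ry": 0, "rz": 0, "gripper": 40}, {"dx": 0, "dy": 0, "dz": 0, "rx": 0, "ry": 0, "rz": 0, "gripper": 40}, {"dx": 0, "dy": 0, "dz": 0, "rx": 0, "ry": 0, "rz": 0, "gripper": 40}, {"dx": 0, "dy": 0, "dz": 0, "rx": 0, "ry": 0, "rz": 0, "gripper": 40}, {"dx": 0, "dy": 0, "dz": 0, "rx": 0, "ry": 0, "rz": 0, "gripper": 40}, {"dx": 0, "dy": 0, "dz": 0, "rx": 0, "ry": 0, "rz": 0, "gripper": 40}]'

```text
time_s: 4.72
tool_pos: [0.6319, -0.1746, 0.0771]
orientation: [180.0, 0.0, 90.0]
force: [-0.6, 0.1, -1.0]
gripper_width: 0.613
finger_force: 30.0
```

apply_moves --moves '[{"dx": 0, "dy": 0, "dz": 0.015, "rx": 0, "ry": 0, "rz": 0, "gripper": 40}, {"dx": 0, "dy": 0, "dz": 0, "rx": 0, "ry": 0, "rz": 0, "gripper": 40}, {"dx": 0, "dy": 0, "dz": 0, "rx": 0, "ry": 0, "rz": 0, "gripper": 70}, {"dx": 0, "dy": 0, "dz": 0, "rx": 0, "ry": 0, "rz": 0, "gripper": 70}, {"dx": 0, "dy": 0, "dz": 0, "rx": 0, "ry": 0, "rz": 0, "gripper": 70}, {"dx": 0, "dy": 0, "dz": -0.08, "rx": 0, "ry": 0, "rz": 0, "gripper": 70}, {"dx": 0, "dy": 0, "dz": -0.08, "rx": 0, "ry": 0, "rz": 0, "gripper": 70}, {"dx": 0, "dy": 0, "dz": -0.08, "rx": 0, "ry": 0, "rz": 0, "gripper": 70}, {"dx": 0, "dy": 0, "dz": -0.08, "rx": 0, "ry": 0, "rz": 0, "gripper": 70}, {"dx": 0, "dy": 0, "dz": -0.08, "rx": 0, "ry": 0, "rz": 0, "gripper": 70}]'

```text
time_s: 5.55
tool_pos: [0.6318, -0.1746, 0.1548]
orientation: [180.0, 0.0, 90.0]
force: [0.2, -0.8, 0.0]
gripper_width: 0.768
finger_force: 0.0
```

apply_moves --moves '[{"dx": 0.121, "dy": -0.12, "dz": 0, "rx": 0, "ry": 0, "rz": 0, "gripper": 91}, {"dx": 0.121, "dy": -0.12, "dz": 0, "rx": 0, "ry": 0, "rz": 0, "gripper": 91}, {"dx": 0.121, "dy": -0.12, "dz": 0, "rx": 0, "ry": 0, "rz": 0, "gripper": 91}, {"dx": 0.121, "dy": -0.12, "dz": 0, "rx": 0, "ry": 0, "rz": 0, "gripper": 91}, {"dx": 0.121, "dy": -0.12, "dz": 0, "rx": 0, "ry": 0, "rz": 0, "gripper": 91}, {"dx": 0.121, "dy": -0.12, "dz": 0, "rx": 0, "ry": 0, "rz": 0, "gripper": 91}, {"dx": 0.121, "dy": -0.12, "dz": 0, "rx": 0, "ry": 0, "rz": 0, "gripper": 91}, {"dx": 0.121, "dy": -0.12, "dz": 0, "rx": 0, "ry": 0, "rz": 0, "gripper": 91}, {"dx": 0, "dy": 0, "dz": 0, "rx": 0, "ry": 0, "rz": 0.033, "gripper": 91}, {"dx": 0, "dy": 0, "dz": 0, "rx": 0, "ry": 0, "rz": 0, "gripper": 91}]'

```text
time_s: 6.38
tool_pos: [0.4388, 0.02, 0.1543]
orientation: [180.0, -0.0, 87.0]
force: [0.8, 1.1, -0.6]
gripper_width: 0.994
finger_force: 0.0
```

```bash
cat >> h.py <<'E'
def look(t,lift=False):
    np.set_printoptions(precision=4,suppress=True)
    o=robot.get_obs();print(o['time_s'],o['tool_pos'],o['orientation'],o['gripper_width']*91.2)
    for n in ['scene','side','wrist']:
        grab(n,n+str(t)); c=load(n+str(t))
        for k in ['green','orange','yellow','red']:
            for a,x in blobs(c,k,35)[0]:
                if a>1000: continue
                for nm,z in (('tab',.0145),('tray',.0645)):
                    p=onz(c,x,z)[0]
                    if nm=='tab' and .35<p[0]<.56 and -.3<p[1]<.45 or nm=='tray' and .55<p[0]<.72 and -.24<p[1]<.1: print(n,k,nm,p[:2],int(a))
E
python3 -c "from h import *;look(4)"
```

```text
6.3833 [0.4388 0.02   0.1543] [179.997   -0.001   86.9874] 90.62931785686129
scene green tray [ 0.6377 -0.1754] 75
scene orange tab [0.4478 0.0191] 86
scene yellow tab [0.4331 0.1123] 84
scene red tab [0.4819 0.3707] 116
side orange tab [0.4445 0.0206] 147
side yellow tab [0.4259 0.1117] 86
side red tab [0.4787 0.3727] 77
wrist orange tab [0.433  0.0956] 43
```

apply_moves --moves '[{"dx": 0, "dy": 0, "dz": 0.109, "rx": 0, "ry": 0, "rz": 0, "gripper": 91}, {"dx": 0, "dy": 0, "dz": 0.109, "rx": 0, "ry": 0, "rz": 0, "gripper": 91}, {"dx": 0, "dy": 0, "dz": 0.109, "rx": 0, "ry": 0, "rz": 0, "gripper": 91}, {"dx": 0, "dy": 0, "dz": 0.109, "rx": 0, "ry": 0, "rz": 0, "gripper": 91}, {"dx": 0, "dy": 0, "dz": 0.109, "rx": 0, "ry": 0, "rz": 0, "gripper": 91}, {"dx": 0, "dy": 0, "dz": 0.109, "rx": 0, "ry": 0, "rz": 0, "gripper": 91}, {"dx": 0, "dy": 0, "dz": 0, "rx": 0, "ry": 0, "rz": 0, "gripper": 91}, {"dx": 0, "dy": 0, "dz": 0, "rx": 0, "ry": 0, "rz": 0, "gripper": 91}, {"dx": 0, "dy": 0, "dz": 0, "rx": 0, "ry": 0, "rz": 0, "gripper": 40}, {"dx": 0, "dy": 0, "dz": 0, "rx": 0, "ry": 0, "rz": 0, "gripper": 40}]'

```text
time_s: 7.37
tool_pos: [0.4404, 0.0186, 0.0232]
orientation: [180.0, 0.0, 87.0]
force: [0.3, -0.5, -0.3]
gripper_width: 0.882
finger_force: 0.0
```

apply_moves --moves '[{"dx": 0, "dy": 0, "dz": 0, "rx": 0, "ry": 0, "rz": 0, "gripper": 40}, {"dx": 0, "dy": 0, "dz": 0, "rx": 0, "ry": 0, "rz": 0, "gripper": 40}, {"dx": 0, "dy": 0, "dz": 0, "rx": 0, "ry": 0, "rz": 0, "gripper": 40}, {"dx": 0, "dy": 0, "dz": 0, "rx": 0, "ry": 0, "rz": 0, "gripper": 40}, {"dx": 0, "dy": 0, "dz": -0.1, "rx": 0, "ry": 0, "rz": 0, "gripper": 40}, {"dx": 0, "dy": 0, "dz": -0.1, "rx": 0, "ry": 0, "rz": 0, "gripper": 40}, {"dx": 0, "dy": 0, "dz": -0.1, "rx": 0, "ry": 0, "rz": 0, "gripper": 40}, {"dx": 0, "dy": 0, "dz": -0.1, "rx": 0, "ry": 0, "rz": 0, "gripper": 40}, {"dx": 0, "dy": 0, "dz": -0.1, "rx": 0, "ry": 0, "rz": 0, "gripper": 40}, {"dx": 0, "dy": 0, "dz": 0, "rx": 0, "ry": 0, "rz": 0, "gripper": 40}]'

```text
time_s: 8.2
tool_pos: [0.4412, 0.0189, 0.126]
orientation: [179.7, 0.0, 87.0]
force: [0.3, 0.4, -1.1]
gripper_width: 0.608
finger_force: 30.0
```

apply_moves --moves '[{"dx": 0, "dy": 0, "dz": 0, "rx": 0, "ry": 0, "rz": -0.033, "gripper": 40}, {"dx": -0.089, "dy": 0.137, "dz": 0, "rx": 0, "ry": 0, "rz": 0, "gripper": 40}, {"dx": -0.089, "dy": 0.137, "dz": 0, "rx": 0, "ry": 0, "rz": 0, "gripper": 40}, {"dx": -0.089, "dy": 0.137, "dz": 0, "rx": 0, "ry": 0, "rz": 0, "gripper": 40}, {"dx": -0.089, "dy": 0.137, "dz": 0, "rx": 0, "ry": 0, "rz": 0, "gripper": 40}, {"dx": -0.089, "dy": 0.137, "dz": 0, "rx": 0, "ry": 0, "rz": 0, "gripper": 40}, {"dx": -0.089, "dy": 0.137, "dz": 0, "rx": 0, "ry": 0, "rz": 0, "gripper": 40}, {"dx": -0.089, "dy": 0.137, "dz": 0, "rx": 0, "ry": 0, "rz": 0, "gripper": 40}, {"dx": 0, "dy": 0, "dz": 0, "rx": 0, "ry": 0, "rz": 0, "gripper": 40}, {"dx": 0, "dy": 0, "dz": 0, "rx": 0, "ry": 0, "rz": 0, "gripper": 40}]'

```text
time_s: 9.03
tool_pos: [0.6322, -0.1064, 0.122]
orientation: [-180.0, -0.0, 89.9]
force: [-0.4, 0.4, -0.9]
gripper_width: 0.608
finger_force: 30.0
```

apply_moves --moves '[{"dx": 0, "dy": 0, "dz": 0.061, "rx": 0, "ry": 0, "rz": 0, "gripper": 40}, {"dx": 0, "dy": 0, "dz": 0.061, "rx": 0, "ry": 0, "rz": 0, "gripper": 40}, {"dx": 0, "dy": 0, "dz": 0.061, "rx": 0, "ry": 0, "rz": 0, "gripper": 40}, {"dx": 0, "dy": 0, "dz": 0.06, "rx": 0, "ry": 0, "rz": 0, "gripper": 40}, {"dx": 0, "dy": 0, "dz": 0, "rx": 0, "ry": 0, "rz": 0, "gripper": 40}, {"dx": 0, "dy": 0, "dz": 0, "rx": 0, "ry": 0, "rz": 0, "gripper": 40}, {"dx": 0, "dy": 0, "dz": 0, "rx": 0, "ry": 0, "rz": 0, "gripper": 40}, {"dx": 0, "dy": 0, "dz": 0, "rx": 0, "ry": 0, "rz": 0, "gripper": 70}, {"dx": 0, "dy": 0, "dz": 0, "rx": 0, "ry": 0, "rz": 0, "gripper": 70}, {"dx": 0, "dy": 0, "dz": 0, "rx": 0, "ry": 0, "rz": 0, "gripper": 70}]'

```text
time_s: 9.87
tool_pos: [0.6317, -0.1056, 0.0747]
orientation: [180.0, 0.0, 90.0]
force: [0.2, 1.0, 1.1]
gripper_width: 0.761
finger_force: 0.0
```

apply_moves --moves '[{"dx": 0, "dy": 0, "dz": 0, "rx": 0, "ry": 0, "rz": 0, "gripper": 70}, {"dx": 0, "dy": 0, "dz": -0.08, "rx": 0, "ry": 0, "rz": 0, "gripper": 70}, {"dx": 0, "dy": 0, "dz": -0.08, "rx": 0, "ry": 0, "rz": 0, "gripper": 70}, {"dx": 0, "dy": 0, "dz": -0.08, "rx": 0, "ry": 0, "rz": 0, "gripper": 70}, {"dx": 0, "dy": 0, "dz": -0.08, "rx": 0, "ry": 0, "rz": 0, "gripper": 70}, {"dx": 0, "dy": 0, "dz": -0.08, "rx": 0, "ry": 0, "rz": 0, "gripper": 70}, {"dx": 0, "dy": 0, "dz": 0, "rx": 0, "ry": 0, "rz": 0, "gripper": 70}, {"dx": 0, "dy": 0, "dz": 0, "rx": 0, "ry": 0, "rz": 0, "gripper": 70}, {"dx": 0, "dy": 0, "dz": 0, "rx": 0, "ry": 0, "rz": 0, "gripper": 70}, {"dx": 0, "dy": 0, "dz": 0, "rx": 0, "ry": 0, "rz": 0, "gripper": 70}]'

```text
time_s: 10.7
tool_pos: [0.6311, -0.1055, 0.1535]
orientation: [-179.9, -0.0, 90.0]
force: [-0.6, 0.5, -0.5]
gripper_width: 0.765
finger_force: 0.0
```

apply_moves --moves '[{"dx": 0.136, "dy": -0.129, "dz": 0, "rx": 0, "ry": 0, "rz": 0, "gripper": 91}, {"dx": 0.136, "dy": -0.129, "dz": 0, "rx": 0, "ry": 0, "rz": 0, "gripper": 91}, {"dx": 0.136, "dy": -0.129, "dz": 0, "rx": 0, "ry": 0, "rz": 0, "gripper": 91}, {"dx": 0.136, "dy": -0.129, "dz": 0, "rx": 0, "ry": 0, "rz": 0, "gripper": 91}, {"dx": 0.136, "dy": -0.129, "dz": 0, "rx": 0, "ry": 0, "rz": 0, "gripper": 91}, {"dx": 0.136, "dy": -0.129, "dz": 0, "rx": 0, "ry": 0, "rz": 0, "gripper": 91}, {"dx": 0.136, "dy": -0.129, "dz": 0, "rx": 0, "ry": 0, "rz": 0, "gripper": 91}, {"dx": 0.136, "dy": -0.129, "dz": 0, "rx": 0, "ry": 0, "rz": 0, "gripper": 91}, {"dx": 0, "dy": 0, "dz": 0, "rx": 0, "ry": 0, "rz": 0.033, "gripper": 91}, {"dx": 0, "dy": 0, "dz": 0, "rx": 0, "ry": 0, "rz": 0, "gripper": 91}]'

```text
time_s: 11.53
tool_pos: [0.4236, 0.1131, 0.1542]
orientation: [-179.9, 0.0, 87.0]
force: [0.2, 0.1, -0.9]
gripper_width: 0.992
finger_force: 0.0
```

```bash
python3 -c "from h import *;look(5)"
```

```text
11.5333 [0.4236 0.1131 0.1542] [-179.9194    0.0122   87.036 ] 90.49117625574915
scene green tray [ 0.6384 -0.1739] 73
scene orange tray [ 0.6385 -0.1052] 100
scene yellow tab [0.433  0.1121] 83
scene red tab [0.4819 0.3707] 116
side orange tray [ 0.6354 -0.1048] 138
side yellow tab [0.4291 0.1134] 113
side red tab [ 0.4003 -0.1915] 118
wrist red tab [0.4595 0.2101] 99
```

apply_moves --moves '[{"dx": 0, "dy": 0, "dz": 0.109, "rx": 0, "ry": 0, "rz": 0, "gripper": 91}, {"dx": 0, "dy": 0, "dz": 0.109, "rx": 0, "ry": 0, "rz": 0, "gripper": 91}, {"dx": 0, "dy": 0, "dz": 0.109, "rx": 0, "ry": 0, "rz": 0, "gripper": 91}, {"dx": 0, "dy": 0, "dz": 0.109, "rx": 0, "ry": 0, "rz": 0, "gripper": 91}, {"dx": 0, "dy": 0, "dz": 0.109, "rx": 0, "ry": 0, "rz": 0, "gripper": 91}, {"dx": 0, "dy": 0, "dz": 0.109, "rx": 0, "ry": 0, "rz": 0, "gripper": 91}, {"dx": 0, "dy": 0, "dz": 0, "rx": 0, "ry": 0, "rz": 0, "gripper": 91}, {"dx": 0, "dy": 0, "dz": 0, "rx": 0, "ry": 0, "rz": 0, "gripper": 91}, {"dx": 0, "dy": 0, "dz": 0, "rx": 0, "ry": 0, "rz": 0, "gripper": 40}, {"dx": 0, "dy": 0, "dz": 0, "rx": 0, "ry": 0, "rz": 0, "gripper": 40}]'

```text
time_s: 12.52
tool_pos: [0.4259, 0.1118, 0.0247]
orientation: [179.9, -0.0, 87.0]
force: [0.8, -0.0, -0.2]
gripper_width: 0.883
finger_force: 0.0
```

apply_moves --moves '[{"dx": 0, "dy": 0, "dz": 0, "rx": 0, "ry": 0, "rz": 0, "gripper": 40}, {"dx": 0, "dy": 0, "dz": 0, "rx": 0, "ry": 0, "rz": 0, "gripper": 40}, {"dx": 0, "dy": 0, "dz": 0, "rx": 0, "ry": 0, "rz": 0, "gripper": 40}, {"dx": 0, "dy": 0, "dz": 0, "rx": 0, "ry": 0, "rz": 0, "gripper": 40}, {"dx": 0, "dy": 0, "dz": -0.1, "rx": 0, "ry": 0, "rz": 0, "gripper": 40}, {"dx": 0, "dy": 0, "dz": -0.1, "rx": 0, "ry": 0, "rz": 0, "gripper": 40}, {"dx": 0, "dy": 0, "dz": -0.1, "rx": 0, "ry": 0, "rz": 0, "gripper": 40}, {"dx": 0, "dy": 0, "dz": -0.1, "rx": 0, "ry": 0, "rz": 0, "gripper": 40}, {"dx": 0, "dy": 0, "dz": -0.1, "rx": 0, "ry": 0, "rz": 0, "gripper": 40}, {"dx": 0, "dy": 0, "dz": 0, "rx": 0, "ry": 0, "rz": 0, "gripper": 40}]'

```text
time_s: 13.35
tool_pos: [0.4265, 0.1122, 0.1266]
orientation: [179.8, -0.0, 87.0]
force: [1.1, 0.2, -0.1]
gripper_width: 0.611
finger_force: 30.0
```

apply_moves --moves '[{"dx": 0, "dy": 0, "dz": 0, "rx": 0, "ry": 0, "rz": -0.033, "gripper": 40}, {"dx": -0.105, "dy": 0.148, "dz": 0, "rx": 0, "ry": 0, "rz": 0, "gripper": 40}, {"dx": -0.105, "dy": 0.148, "dz": 0, "rx": 0, "ry": 0, "rz": 0, "gripper": 40}, {"dx": -0.105, "dy": 0.148, "dz": 0, "rx": 0, "ry": 0, "rz": 0, "gripper": 40}, {"dx": -0.105, "dy": 0.148, "dz": 0, "rx": 0, "ry": 0, "rz": 0, "gripper": 40}, {"dx": -0.105, "dy": 0.148, "dz": 0, "rx": 0, "ry": 0, "rz": 0, "gripper": 40}, {"dx": -0.105, "dy": 0.148, "dz": 0, "rx": 0, "ry": 0, "rz": 0, "gripper": 40}, {"dx": -0.105, "dy": 0.148, "dz": 0, "rx": 0, "ry": 0, "rz": 0, "gripper": 40}, {"dx": 0, "dy": 0, "dz": 0, "rx": 0, "ry": 0, "rz": 0, "gripper": 40}, {"dx": 0, "dy": 0, "dz": 0, "rx": 0, "ry": 0, "rz": 0, "gripper": 40}]'

```text
time_s: 14.18
tool_pos: [0.6331, -0.0361, 0.1226]
orientation: [-180.0, -0.0, 89.9]
force: [-0.9, 0.6, 0.0]
gripper_width: 0.615
finger_force: 30.0
```

apply_moves --moves '[{"dx": 0, "dy": 0, "dz": 0.061, "rx": 0, "ry": 0, "rz": 0, "gripper": 40}, {"dx": 0, "dy": 0, "dz": 0.061, "rx": 0, "ry": 0, "rz": 0, "gripper": 40}, {"dx": 0, "dy": 0, "dz": 0.061, "rx": 0, "ry": 0, "rz": 0, "gripper": 40}, {"dx": 0, "dy": 0, "dz": 0.06, "rx": 0, "ry": 0, "rz": 0, "gripper": 40}, {"dx": 0, "dy": 0, "dz": 0, "rx": 0, "ry": 0, "rz": 0, "gripper": 40}, {"dx": 0, "dy": 0, "dz": 0, "rx": 0, "ry": 0, "rz": 0, "gripper": 40}, {"dx": 0, "dy": 0, "dz": 0, "rx": 0, "ry": 0, "rz": 0, "gripper": 40}, {"dx": 0, "dy": 0, "dz": 0, "rx": 0, "ry": 0, "rz": 0, "gripper": 70}, {"dx": 0, "dy": 0, "dz": 0, "rx": 0, "ry": 0, "rz": 0, "gripper": 70}, {"dx": 0, "dy": 0, "dz": 0, "rx": 0, "ry": 0, "rz": 0, "gripper": 70}]'

```text
time_s: 15.02
tool_pos: [0.6325, -0.035, 0.0752]
orientation: [180.0, 0.0, 90.0]
force: [-0.6, 0.2, -0.4]
gripper_width: 0.76
finger_force: 0.0
```

apply_moves --moves '[{"dx": 0, "dy": 0, "dz": 0, "rx": 0, "ry": 0, "rz": 0, "gripper": 70}, {"dx": 0, "dy": 0, "dz": -0.1, "rx": 0, "ry": 0, "rz": 0, "gripper": 70}, {"dx": 0, "dy": 0, "dz": -0.1, "rx": 0, "ry": 0, "rz": 0, "gripper": 70}, {"dx": 0, "dy": 0, "dz": -0.1, "rx": 0, "ry": 0, "rz": 0, "gripper": 70}, {"dx": 0, "dy": 0, "dz": -0.1, "rx": 0, "ry": 0, "rz": 0, "gripper": 70}, {"dx": 0, "dy": 0, "dz": -0.1, "rx": 0, "ry": 0, "rz": 0, "gripper": 70}, {"dx": 0.168, "dy": -0.066, "dz": 0, "rx": 0, "ry": 0, "rz": 0, "gripper": 70}, {"dx": 0.168, "dy": -0.066, "dz": 0, "rx": 0, "ry": 0, "rz": 0, "gripper": 70}, {"dx": 0.168, "dy": -0.066, "dz": 0, "rx": 0, "ry": 0, "rz": 0, "gripper": 70}, {"dx": 0.168, "dy": -0.066, "dz": 0, "rx": 0, "ry": 0, "rz": 0, "gripper": 70}]'

```text
time_s: 15.85
tool_pos: [0.5789, 0.1005, 0.1754]
orientation: [180.0, -0.0, 90.0]
force: [1.0, 1.0, 0.4]
gripper_width: 0.766
finger_force: 0.0
```

apply_moves --moves '[{"dx": 0.168, "dy": -0.066, "dz": 0, "rx": 0, "ry": 0, "rz": 0, "gripper": 91}, {"dx": 0.168, "dy": -0.066, "dz": 0, "rx": 0, "ry": 0, "rz": 0, "gripper": 91}, {"dx": 0.168, "dy": -0.066, "dz": 0, "rx": 0, "ry": 0, "rz": 0, "gripper": 91}, {"dx": 0.168, "dy": -0.066, "dz": 0, "rx": 0, "ry": 0, "rz": 0, "gripper": 91}, {"dx": 0.168, "dy": -0.066, "dz": 0, "rx": 0, "ry": 0, "rz": 0, "gripper": 91}, {"dx": 0.168, "dy": -0.066, "dz": 0, "rx": 0, "ry": 0, "rz": 0, "gripper": 91}, {"dx": 0.168, "dy": -0.066, "dz": 0, "rx": 0, "ry": 0, "rz": 0, "gripper": 91}, {"dx": 0.168, "dy": -0.066, "dz": 0, "rx": 0, "ry": 0, "rz": 0, "gripper": 91}, {"dx": 0, "dy": 0, "dz": 0, "rx": 0, "ry": 0, "rz": 0, "gripper": 91}, {"dx": 0, "dy": 0, "dz": 0, "rx": 0, "ry": 0, "rz": 0, "gripper": 91}]'

```text
time_s: 16.68
tool_pos: [0.4731, 0.3698, 0.1751]
orientation: [180.0, -0.0, 90.2]
force: [0.3, 0.2, 0.0]
gripper_width: 1.002
finger_force: 0.0
```

```bash
python3 -c "from h import *;look(6)"
```

```text
16.6833 [0.4731 0.3698 0.1751] [179.9877  -0.0117  90.1712] 91.34497295217862
scene green tray [ 0.6388 -0.1739] 75
scene orange tray [ 0.6385 -0.1053] 96
scene yellow tray [ 0.6393 -0.0342] 95
scene red tab [0.4819 0.3707] 116
side orange tray [ 0.6353 -0.1049] 134
side yellow tray [ 0.6363 -0.0335] 108
side red tab [ 0.3997 -0.1922] 125
side red tab [0.4788 0.3726] 74
wrist red tab [0.481  0.3711] 909
```

View pics/wrist6.png

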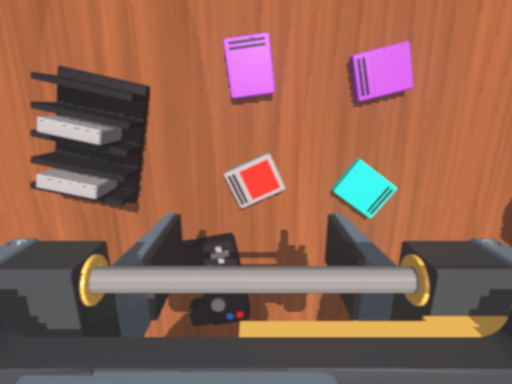

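The wrist view shows the red cart at (254,181), yawed about 22°, with turquoise clear of it at (365,187). The controller is at (218,280).

apply_moves --moves '[{"dx": 0, "dy": 0, "dz": 0, "rx": 0, "ry": 0, "rz": -0.061, "gripper": 82}, {"dx": 0, "dy": 0, "dz": 0, "rx": 0, "ry": 0, "rz": -0.061, "gripper": 82}, {"dx": 0, "dy": 0, "dz": 0, "rx": 0, "ry": 0, "rz": -0.061, "gripper": 82}, {"dx": 0, "dy": 0, "dz": 0, "rx": 0, "ry": 0, "rz": -0.061, "gripper": 82}, {"dx": 0, "dy": 0, "dz": 0.126, "rx": 0, "ry": 0, "rz": 0, "gripper": 82}, {"dx": 0, "dy": 0, "dz": 0.126, "rx": 0, "ry": 0, "rz": 0, "gripper": 82}, {"dx": 0, "dy": 0, "dz": 0.126, "rx": 0, "ry": 0, "rz": 0, "gripper": 82}, {"dx": 0, "dy": 0, "dz": 0.126, "rx": 0, "ry": 0, "rz": 0, "gripper": 82}, {"dx": 0, "dy": 0, "dz": 0.126, "rx": 0, "ry": 0, "rz": 0, "gripper": 82}, {"dx": 0, "dy": 0, "dz": 0.126, "rx": 0, "ry": 0, "rz": 0, "gripper": 82}]'

```text
time_s: 17.67
tool_pos: [0.4747, 0.367, 0.023]
orientation: [180.0, 0.0, 111.9]
force: [0.4, 0.3, 1.2]
gripper_width: 0.9
finger_force: 0.0
```

apply_moves --moves '[{"dx": 0, "dy": 0, "dz": 0, "rx": 0, "ry": 0, "rz": 0, "gripper": 82}, {"dx": 0, "dy": 0, "dz": 0, "rx": 0, "ry": 0, "rz": 0, "gripper": 82}, {"dx": 0, "dy": 0, "dz": 0, "rx": 0, "ry": 0, "rz": 0, "gripper": 40}, {"dx": 0, "dy": 0, "dz": 0, "rx": 0, "ry": 0, "rz": 0, "gripper": 40}, {"dx": 0, "dy": 0, "dz": 0, "rx": 0, "ry": 0, "rz": 0, "gripper": 40}, {"dx": 0, "dy": 0, "dz": 0, "rx": 0, "ry": 0, "rz": 0, "gripper": 40}, {"dx": 0, "dy": 0, "dz": 0, "rx": 0, "ry": 0, "rz": 0, "gripper": 40}, {"dx": 0, "dy": 0, "dz": 0, "rx": 0, "ry": 0, "rz": 0, "gripper": 40}, {"dx": 0, "dy": 0, "dz": 0, "rx": 0, "ry": 0, "rz": 0, "gripper": 40}, {"dx": 0, "dy": 0, "dz": 0, "rx": 0, "ry": 0, "rz": 0, "gripper": 40}]'

```text
time_s: 18.5
tool_pos: [0.4743, 0.3683, 0.0245]
orientation: [180.0, 0.0, 112.0]
force: [-1.3, -2.0, 6.9]
gripper_width: 0.621
finger_force: 29.4
```

apply_moves --moves '[{"dx": 0, "dy": 0, "dz": -0.127, "rx": 0, "ry": 0, "rz": 0, "gripper": 40}, {"dx": 0, "dy": 0, "dz": -0.127, "rx": 0, "ry": 0, "rz": 0, "gripper": 40}, {"dx": 0, "dy": 0, "dz": -0.127, "rx": 0, "ry": 0, "rz": 0, "gripper": 40}, {"dx": 0, "dy": 0, "dz": -0.127, "rx": 0, "ry": 0, "rz": 0, "gripper": 40}, {"dx": 0, "dy": 0, "dz": -0.127, "rx": 0, "ry": 0, "rz": 0, "gripper": 40}, {"dx": 0, "dy": 0, "dz": -0.127, "rx": 0, "ry": 0, "rz": 0, "gripper": 40}, {"dx": 0, "dy": 0, "dz": 0, "rx": 0, "ry": 0, "rz": 0.061, "gripper": 40}, {"dx": 0, "dy": 0, "dz": 0, "rx": 0, "ry": 0, "rz": 0.061, "gripper": 40}, {"dx": 0, "dy": 0, "dz": 0, "rx": 0, "ry": 0, "rz": 0.061, "gripper": 40}, {"dx": 0, "dy": 0, "dz": 0, "rx": 0, "ry": 0, "rz": 0.061, "gripper": 40}]'

```text
time_s: 19.33
tool_pos: [0.4738, 0.3682, 0.1766]
orientation: [180.0, -0.0, 89.7]
force: [0.7, 0.5, -1.2]
gripper_width: 0.617
finger_force: 29.4
```

apply_moves --moves '[{"dx": -0.167, "dy": 0.079, "dz": 0, "rx": 0, "ry": 0, "rz": 0, "gripper": 40}, {"dx": -0.167, "dy": 0.079, "dz": 0, "rx": 0, "ry": 0, "rz": 0, "gripper": 40}, {"dx": -0.167, "dy": 0.079, "dz": 0, "rx": 0, "ry": 0, "rz": 0, "gripper": 40}, {"dx": -0.167, "dy": 0.079, "dz": 0, "rx": 0, "ry": 0, "rz": 0, "gripper": 40}, {"dx": -0.167, "dy": 0.079, "dz": 0, "rx": 0, "ry": 0, "rz": 0, "gripper": 40}, {"dx": -0.167, "dy": 0.079, "dz": 0, "rx": 0, "ry": 0, "rz": 0, "gripper": 40}, {"dx": -0.167, "dy": 0.079, "dz": 0, "rx": 0, "ry": 0, "rz": 0, "gripper": 40}, {"dx": -0.167, "dy": 0.079, "dz": 0, "rx": 0, "ry": 0, "rz": 0, "gripper": 40}, {"dx": -0.167, "dy": 0.079, "dz": 0, "rx": 0, "ry": 0, "rz": 0, "gripper": 40}, {"dx": -0.167, "dy": 0.079, "dz": 0, "rx": 0, "ry": 0, "rz": 0, "gripper": 40}]'

```text
time_s: 20.17
tool_pos: [0.6323, 0.0324, 0.1764]
orientation: [-180.0, -0.0, 90.0]
force: [0.6, 0.1, -0.6]
gripper_width: 0.618
finger_force: 29.4
```

apply_moves --moves '[{"dx": 0, "dy": 0, "dz": 0, "rx": 0, "ry": 0, "rz": 0, "gripper": 40}, {"dx": 0, "dy": 0, "dz": 0, "rx": 0, "ry": 0, "rz": 0, "gripper": 40}, {"dx": 0, "dy": 0, "dz": 0.1, "rx": 0, "ry": 0, "rz": 0, "gripper": 40}, {"dx": 0, "dy": 0, "dz": 0.1, "rx": 0, "ry": 0, "rz": 0, "gripper": 40}, {"dx": 0, "dy": 0, "dz": 0.1, "rx": 0, "ry": 0, "rz": 0, "gripper": 40}, {"dx": 0, "dy": 0, "dz": 0.08, "rx": 0, "ry": 0, "rz": 0, "gripper": 40}, {"dx": 0, "dy": 0, "dz": 0, "rx": 0, "ry": 0, "rz": 0, "gripper": 40}, {"dx": 0, "dy": 0, "dz": 0, "rx": 0, "ry": 0, "rz": 0, "gripper": 40}, {"dx": 0, "dy": 0, "dz": 0, "rx": 0, "ry": 0, "rz": 0, "gripper": 40}, {"dx": 0, "dy": 0, "dz": 0, "rx": 0, "ry": 0, "rz": 0, "gripper": 40}]'

```text
time_s: 21.0
tool_pos: [0.6326, 0.0346, 0.1017]
orientation: [179.9, 0.0, 90.0]
force: [0.0, -0.7, -0.4]
gripper_width: 0.619
finger_force: 29.4
```

apply_moves --moves '[{"dx": 0, "dy": 0, "dz": 0.065, "rx": 0, "ry": 0, "rz": 0, "gripper": 40}, {"dx": 0, "dy": 0, "dz": 0.065, "rx": 0, "ry": 0, "rz": 0, "gripper": 40}, {"dx": 0, "dy": 0, "dz": 0, "rx": 0, "ry": 0, "rz": 0, "gripper": 40}, {"dx": 0, "dy": 0, "dz": 0, "rx": 0, "ry": 0, "rz": 0, "gripper": 40}, {"dx": 0, "dy": 0, "dz": 0, "rx": 0, "ry": 0, "rz": 0, "gripper": 70}, {"dx": 0, "dy": 0, "dz": 0, "rx": 0, "ry": 0, "rz": 0, "gripper": 70}, {"dx": 0, "dy": 0, "dz": 0, "rx": 0, "ry": 0, "rz": 0, "gripper": 70}, {"dx": 0, "dy": 0, "dz": 0, "rx": 0, "ry": 0, "rz": 0, "gripper": 70}, {"dx": 0, "dy": 0, "dz": -0.1, "rx": 0, "ry": 0, "rz": 0, "gripper": 70}, {"dx": 0, "dy": 0, "dz": -0.1, "rx": 0, "ry": 0, "rz": 0, "gripper": 70}]'

```text
time_s: 21.83
tool_pos: [0.6312, 0.0342, 0.114]
orientation: [-179.9, -0.0, 90.0]
force: [0.3, 0.6, 1.2]
gripper_width: 0.768
finger_force: 0.0
```

apply_moves --moves '[{"dx": 0, "dy": 0, "dz": -0.1, "rx": 0, "ry": 0, "rz": 0, "gripper": 70}, {"dx": 0, "dy": 0, "dz": -0.1, "rx": 0, "ry": 0, "rz": 0, "gripper": 70}, {"dx": 0, "dy": 0, "dz": -0.1, "rx": 0, "ry": 0, "rz": 0, "gripper": 70}, {"dx": 0, "dy": 0, "dz": -0.1, "rx": 0, "ry": 0, "rz": 0, "gripper": 70}, {"dx": 0, "dy": -0.18, "dz": 0, "rx": 0, "ry": 0, "rz": 0, "gripper": 70}, {"dx": 0, "dy": -0.18, "dz": 0, "rx": 0, "ry": 0, "rz": 0, "gripper": 70}, {"dx": 0, "dy": -0.18, "dz": 0, "rx": 0, "ry": 0, "rz": 0, "gripper": 70}, {"dx": 0.1, "dy": -0.15, "dz": 0, "rx": 0, "ry": 0, "rz": 0, "gripper": 70}, {"dx": 0.15, "dy": -0.15, "dz": 0, "rx": 0, "ry": 0, "rz": 0, "gripper": 70}, {"dx": 0.15, "dy": -0.15, "dz": 0, "rx": 0, "ry": 0, "rz": 0, "gripper": 91}]'

```text
time_s: 22.67
tool_pos: [0.4336, 0.1133, 0.1946]
orientation: [180.0, -0.0, 89.9]
force: [0.7, 1.3, 0.9]
gripper_width: 0.81
finger_force: 0.0
```

apply_moves --moves '[{"dx": 0, "dy": 0, "dz": 0, "rx": 0, "ry": 0, "rz": 0, "gripper": 91}, {"dx": 0, "dy": 0, "dz": 0, "rx": 0, "ry": 0, "rz": 0, "gripper": 91}, {"dx": 0, "dy": 0, "dz": 0, "rx": 0, "ry": 0, "rz": 0, "gripper": 91}, {"dx": 0, "dy": 0, "dz": 0, "rx": 0, "ry": 0, "rz": 0, "gripper": 91}, {"dx": 0, "dy": 0, "dz": 0, "rx": 0, "ry": 0, "rz": 0, "gripper": 91}, {"dx": 0, "dy": 0, "dz": 0, "rx": 0, "ry": 0, "rz": 0, "gripper": 91}, {"dx": 0, "dy": 0, "dz": 0, "rx": 0, "ry": 0, "rz": 0, "gripper": 91}, {"dx": 0, "dy": 0, "dz": 0, "rx": 0, "ry": 0, "rz": 0, "gripper": 91}, {"dx": 0, "dy": 0, "dz": 0, "rx": 0, "ry": 0, "rz": 0, "gripper": 91}, {"dx": 0, "dy": 0, "dz": 0, "rx": 0, "ry": 0, "rz": 0, "gripper": 91}]'

```text
time_s: 23.5
tool_pos: [0.4351, 0.1131, 0.1943]
orientation: [-180.0, -0.0, 90.0]
force: [-0.4, 0.2, -0.1]
gripper_width: 0.996
finger_force: 0.0
```

```bash
python3 -c "from h import *;look(7)"
```

```text
23.5 [0.4351 0.1131 0.1943] [-179.9952   -0.0011   89.9895] 90.84936103497334
scene green tray [ 0.6384 -0.1739] 73
scene orange tray [ 0.6385 -0.1052] 100
scene yellow tray [ 0.6392 -0.0348] 99
scene red tray [0.6398 0.0346] 110
side orange tray [ 0.6355 -0.1048] 138
side yellow tray [ 0.6354 -0.0334] 118
side red tab [ 0.4002 -0.1915] 119
side red tray [0.636  0.0354] 99
wrist red tab [0.4589 0.2098] 76
```

View pics/wrist7.png

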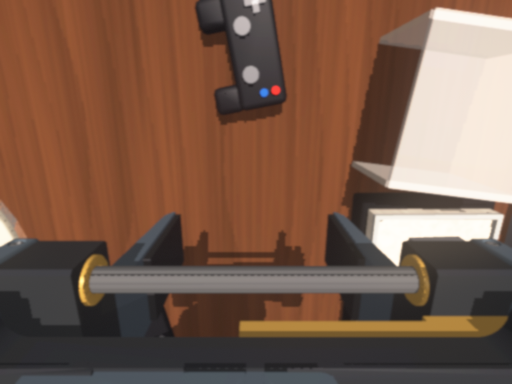

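Run:
```python
from h import *
np.set_printoptions(precision=4,suppress=True)
W=load('wrist7')
for n,u in dict(kR=(242,26),kL=(251,74),red=(276,90),blue=(264,92),e0=(285,95),e1=(271,5),bl=(245,108),b2=(283,101)).items(): print(n,onz(W,u,.03)[0,:2])
# black mask in the scene view -> controller outline on z=.03 / .0
S=load('scene7'); g=S[0][190:250,280:345].max(2); m=(g<70).astype(np.uint8)
n,l,st,ce=cv2.connectedComponentsWithStats(m); i=1+np.argmax(st[1:,4]); print(st[i],ce[i]+(280,190))
c=cv2.findContours((l==i).astype(np.uint8),0,2)[0][0][:,0]+(280,190)
p=onz(S,c,.03)[:,:2]; print(cv2.minAreaRect((p*1000).astype(np.float32)))
g=W[0].max(2)[:130,150:330]; m=(g<75).astype(np.uint8)
n,l,st,ce=cv2.connectedComponentsWithStats(m); i=1+np.argmax(st[1:,4]); m=l==i
for r in range(5,115,6):
    x=np.where(m[r])[0]
    if len(x): print(r,onz(W,(x[0]+150,r),.03)[0,:2],onz(W,(x[-1]+150,r),.03)[0,:2])
```

```text
kR [0.4247 0.267 ]
kL [0.4332 0.224 ]
red [0.4586 0.2088]
blue [0.4464 0.2069]
e0 [0.4679 0.204 ]
e1 [0.4523 0.2847]
bl [0.4269 0.1912]
b2 [0.466  0.1981]
[  4  17  42  30 614] [304.6743 222.5879]
((439.0709228515625, 247.80490112304688), (90.30390930175781, 113.44657135009766), 10.170683860778809)
5 [0.3815 0.2847] [0.4523 0.2847]
11 [0.3812 0.2797] [0.4533 0.2797]
17 [0.3828 0.2747] [0.4544 0.2746]
23 [0.3835 0.2696] [0.4554 0.2695]
29 [0.3842 0.2644] [0.4565 0.2644]
35 [0.3858 0.2592] [0.4576 0.2592]
41 [0.3875 0.254 ] [0.4586 0.2539]
47 [0.4098 0.2486] [0.4597 0.2486]
53 [0.4106 0.2433] [0.4608 0.2432]
59 [0.4115 0.2378] [0.462  0.2378]
65 [0.4133 0.2324] [0.4631 0.2323]
71 [0.4142 0.2268] [0.4632 0.2268]
77 [0.4151 0.2212] [0.4644 0.2212]
83 [0.416  0.2155] [0.4655 0.2155]
89 [0.3986 0.2098] [0.4667 0.2098]
95 [0.3963 0.204 ] [0.4679 0.204 ]
101 [0.3971 0.1982] [0.466  0.1981]
107 [0.3969 0.1922] [0.4558 0.1922]
113 [0.3988 0.1863] [0.4549 0.1862]
```

The controller bar lies at (250,60), yawed about 11°. The grips point toward -x.

apply_moves --moves '[{"dx": 0.169, "dy": 0, "dz": 0, "rx": 0, "ry": 0, "rz": 0, "gripper": 91}, {"dx": 0.169, "dy": 0, "dz": 0, "rx": 0, "ry": 0, "rz": 0, "gripper": 91}, {"dx": 0.169, "dy": 0, "dz": 0, "rx": 0, "ry": 0, "rz": 0, "gripper": 91}, {"dx": 0.169, "dy": 0, "dz": 0, "rx": 0, "ry": 0, "rz": 0, "gripper": 91}, {"dx": 0, "dy": 0, "dz": 0, "rx": 0, "ry": 0, "rz": -0.061, "gripper": 91}, {"dx": 0, "dy": 0, "dz": 0, "rx": 0, "ry": 0, "rz": -0.061, "gripper": 91}, {"dx": 0, "dy": 0, "dz": 0.12, "rx": 0, "ry": 0, "rz": 0, "gripper": 91}, {"dx": 0, "dy": 0, "dz": 0.12, "rx": 0, "ry": 0, "rz": 0, "gripper": 91}, {"dx": 0, "dy": 0, "dz": 0.12, "rx": 0, "ry": 0, "rz": 0, "gripper": 91}, {"dx": 0, "dy": 0, "dz": 0.12, "rx": 0, "ry": 0, "rz": 0, "gripper": 91}]'

```text
time_s: 24.48
tool_pos: [0.4351, 0.2485, 0.0975]
orientation: [180.0, -0.0, 101.0]
force: [-0.3, -0.8, -0.7]
gripper_width: 1.001
finger_force: 0.0
```

apply_moves --moves '[{"dx": 0, "dy": 0, "dz": 0.12, "rx": 0, "ry": 0, "rz": 0, "gripper": 91}, {"dx": 0, "dy": 0, "dz": 0.12, "rx": 0, "ry": 0, "rz": 0, "gripper": 91}, {"dx": 0, "dy": 0, "dz": 0.12, "rx": 0, "ry": 0, "rz": 0, "gripper": 91}, {"dx": 0, "dy": 0, "dz": 0, "rx": 0, "ry": 0, "rz": 0, "gripper": 91}, {"dx": 0, "dy": 0, "dz": 0, "rx": 0, "ry": 0, "rz": 0, "gripper": 91}, {"dx": 0, "dy": 0, "dz": 0, "rx": 0, "ry": 0, "rz": 0, "gripper": 35}, {"dx": 0, "dy": 0, "dz": 0, "rx": 0, "ry": 0, "rz": 0, "gripper": 35}, {"dx": 0, "dy": 0, "dz": 0, "rx": 0, "ry": 0, "rz": 0, "gripper": 35}, {"dx": 0, "dy": 0, "dz": 0, "rx": 0, "ry": 0, "rz": 0, "gripper": 35}, {"dx": 0, "dy": 0, "dz": 0, "rx": 0, "ry": 0, "rz": 0, "gripper": 35}]'

```text
time_s: 25.32
tool_pos: [0.4354, 0.2485, 0.027]
orientation: [179.9, -0.0, 101.0]
force: [-0.3, 0.1, -0.0]
gripper_width: 0.666
finger_force: 0.0
```

apply_moves --moves '[{"dx": 0, "dy": 0, "dz": 0, "rx": 0, "ry": 0, "rz": 0, "gripper": 35}, {"dx": 0, "dy": 0, "dz": 0, "rx": 0, "ry": 0, "rz": 0, "gripper": 35}, {"dx": 0, "dy": 0, "dz": -0.12, "rx": 0, "ry": 0, "rz": 0, "gripper": 35}, {"dx": 0, "dy": 0, "dz": -0.12, "rx": 0, "ry": 0, "rz": 0, "gripper": 35}, {"dx": 0, "dy": 0, "dz": -0.12, "rx": 0, "ry": 0, "rz": 0, "gripper": 35}, {"dx": 0, "dy": 0, "dz": -0.12, "rx": 0, "ry": 0, "rz": 0, "gripper": 35}, {"dx": 0, "dy": 0, "dz": -0.12, "rx": 0, "ry": 0, "rz": 0, "gripper": 35}, {"dx": 0, "dy": 0, "dz": -0.12, "rx": 0, "ry": 0, "rz": 0, "gripper": 35}, {"dx": 0, "dy": 0, "dz": 0, "rx": 0, "ry": 0, "rz": 0, "gripper": 35}, {"dx": 0, "dy": 0, "dz": 0, "rx": 0, "ry": 0, "rz": 0, "gripper": 35}]'

```text
time_s: 26.15
tool_pos: [0.4355, 0.2485, 0.1712]
orientation: [179.9, -0.0, 101.0]
force: [0.4, -0.2, -0.9]
gripper_width: 0.549
finger_force: 30.0
```

apply_moves --moves '[{"dx": 0, "dy": 0, "dz": 0, "rx": 0, "ry": 0, "rz": 0.0705, "gripper": 35}, {"dx": 0, "dy": 0, "dz": 0, "rx": 0, "ry": 0, "rz": 0.0705, "gripper": 35}, {"dx": 0, "dy": 0, "dz": 0, "rx": 0, "ry": 0, "rz": 0.0705, "gripper": 35}, {"dx": -0.029, "dy": 0.17, "dz": 0, "rx": 0, "ry": 0, "rz": 0, "gripper": 35}, {"dx": -0.029, "dy": 0.17, "dz": 0, "rx": 0, "ry": 0, "rz": 0, "gripper": 35}, {"dx": -0.029, "dy": 0.17, "dz": 0, "rx": 0, "ry": 0, "rz": 0, "gripper": 35}, {"dx": -0.029, "dy": 0.17, "dz": 0, "rx": 0, "ry": 0, "rz": 0, "gripper": 35}, {"dx": -0.029, "dy": 0.17, "dz": 0, "rx": 0, "ry": 0, "rz": 0, "gripper": 35}, {"dx": -0.029, "dy": 0.17, "dz": 0, "rx": 0, "ry": 0, "rz": 0, "gripper": 35}, {"dx": 0, "dy": 0, "dz": 0, "rx": 0, "ry": 0, "rz": 0, "gripper": 35}]'

```text
time_s: 26.98
tool_pos: [0.637, 0.1828, 0.1683]
orientation: [179.9, 0.0, 81.8]
force: [-2.8, -0.5, -1.5]
gripper_width: 0.545
finger_force: 30.0
```

apply_moves --moves '[{"dx": 0, "dy": 0, "dz": 0, "rx": 0, "ry": 0, "rz": 0, "gripper": 35}, {"dx": 0, "dy": 0, "dz": 0.06, "rx": 0, "ry": 0, "rz": 0, "gripper": 35}, {"dx": 0, "dy": 0, "dz": 0.06, "rx": 0, "ry": 0, "rz": 0, "gripper": 35}, {"dx": 0, "dy": 0, "dz": 0.06, "rx": 0, "ry": 0, "rz": 0, "gripper": 35}, {"dx": 0, "dy": 0, "dz": 0, "rx": 0, "ry": 0, "rz": 0, "gripper": 35}, {"dx": 0, "dy": 0, "dz": 0, "rx": 0, "ry": 0, "rz": 0, "gripper": 35}, {"dx": 0, "dy": 0, "dz": 0, "rx": 0, "ry": 0, "rz": 0, "gripper": 35}, {"dx": 0, "dy": 0, "dz": 0, "rx": 0, "ry": 0, "rz": 0, "gripper": 35}, {"dx": 0, "dy": 0, "dz": 0, "rx": 0, "ry": 0, "rz": 0, "gripper": 35}, {"dx": 0, "dy": 0, "dz": 0, "rx": 0, "ry": 0, "rz": 0, "gripper": 35}]'

```text
time_s: 27.82
tool_pos: [0.6324, 0.1853, 0.1348]
orientation: [180.0, -0.0, 81.9]
force: [0.8, -0.5, -2.7]
gripper_width: 0.546
finger_force: 30.0
```

Run:
```python
from h import *
look(8)
a=cv2.resize(cv2.imread('pics/scene8.png')[180:290,200:310],(400,400),interpolation=2)
b=cv2.resize(cv2.imread('pics/side8.png')[80:210,220:350],(400,400),interpolation=2)
cv2.imwrite('pics/c8.png',cv2.hconcat([a,b]))
```

```text
27.8167 [0.6324 0.1853 0.1348] [179.9527  -0.0147  81.9491] 49.82759618726889
scene green tray [ 0.6386 -0.174 ] 74
scene orange tray [ 0.6416 -0.1136] 50
side orange tray [ 0.6382 -0.1115] 77
side red tab [ 0.3998 -0.1923] 125
wrist red tray [0.6395 0.0805] 38
```

View pics/c8.png

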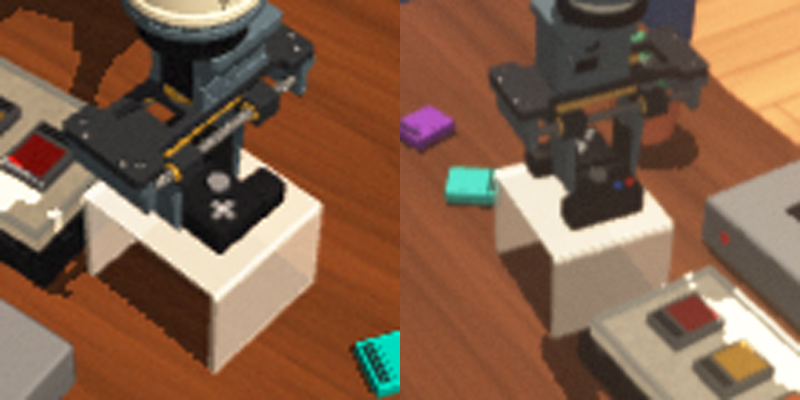

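Both views show the controller just above the riser top, centred on it. I'll lower it and release.

apply_moves --moves '[{"dx": 0, "dy": 0, "dz": 0.018, "rx": 0, "ry": 0, "rz": 0, "gripper": 35}, {"dx": 0, "dy": 0, "dz": 0.016, "rx": 0, "ry": 0, "rz": 0, "gripper": 35}, {"dx": 0, "dy": 0, "dz": 0, "rx": 0, "ry": 0, "rz": 0, "gripper": 35}, {"dx": 0, "dy": 0, "dz": 0, "rx": 0, "ry": 0, "rz": 0, "gripper": 35}, {"dx": 0, "dy": 0, "dz": 0, "rx": 0, "ry": 0, "rz": 0, "gripper": 70}, {"dx": 0, "dy": 0, "dz": 0, "rx": 0, "ry": 0, "rz": 0, "gripper": 70}, {"dx": 0, "dy": 0, "dz": 0, "rx": 0, "ry": 0, "rz": 0, "gripper": 70}, {"dx": 0, "dy": 0, "dz": 0, "rx": 0, "ry": 0, "rz": 0, "gripper": 70}, {"dx": 0, "dy": 0, "dz": 0, "rx": 0, "ry": 0, "rz": 0, "gripper": 70}, {"dx": 0, "dy": 0, "dz": 0, "rx": 0, "ry": 0, "rz": 0, "gripper": 70}]'

```text
time_s: 28.8
tool_pos: [0.6322, 0.1853, 0.1275]
orientation: [180.0, -0.0, 81.9]
force: [-0.8, -0.8, 0.6]
gripper_width: 0.771
finger_force: 0.0
```

apply_moves --moves '[{"dx": 0, "dy": 0, "dz": -0.1, "rx": 0, "ry": 0, "rz": 0, "gripper": 70}, {"dx": 0, "dy": 0, "dz": -0.1, "rx": 0, "ry": 0, "rz": 0, "gripper": 70}, {"dx": 0, "dy": 0, "dz": -0.1, "rx": 0, "ry": 0, "rz": 0, "gripper": 70}, {"dx": 0, "dy": 0, "dz": -0.1, "rx": 0, "ry": 0, "rz": 0, "gripper": 70}, {"dx": 0, "dy": 0, "dz": 0, "rx": 0, "ry": 0, "rz": -0.0445, "gripper": 70}, {"dx": 0, "dy": 0, "dz": 0, "rx": 0, "ry": 0, "rz": -0.0445, "gripper": 70}, {"dx": 0, "dy": -0.18, "dz": 0, "rx": 0, "ry": 0, "rz": 0, "gripper": 70}, {"dx": 0, "dy": -0.18, "dz": 0, "rx": 0, "ry": 0, "rz": 0, "gripper": 70}, {"dx": -0.1, "dy": -0.18, "dz": 0, "rx": 0, "ry": 0, "rz": 0, "gripper": 70}, {"dx": -0.1, "dy": -0.18, "dz": 0, "rx": 0, "ry": 0, "rz": 0, "gripper": 70}]'

```text
time_s: 29.63
tool_pos: [0.4864, 0.1455, 0.2073]
orientation: [180.0, -0.0, 90.0]
force: [1.3, -0.4, -0.9]
gripper_width: 0.77
finger_force: 0.0
```

apply_moves --moves '[{"dx": -0.18, "dy": 0, "dz": 0, "rx": 0, "ry": 0, "rz": 0, "gripper": 70}, {"dx": -0.18, "dy": 0, "dz": 0, "rx": 0, "ry": 0, "rz": 0, "gripper": 70}, {"dx": -0.18, "dy": 0, "dz": 0, "rx": 0, "ry": 0, "rz": 0, "gripper": 70}, {"dx": -0.18, "dy": 0, "dz": 0, "rx": 0, "ry": 0, "rz": 0, "gripper": 70}, {"dx": -0.18, "dy": 0, "dz": 0, "rx": 0, "ry": 0, "rz": 0, "gripper": 70}, {"dx": -0.18, "dy": 0, "dz": 0, "rx": 0, "ry": 0, "rz": 0, "gripper": 70}, {"dx": -0.18, "dy": 0, "dz": 0, "rx": 0, "ry": 0, "rz": 0, "gripper": 70}, {"dx": -0.18, "dy": 0, "dz": 0, "rx": 0, "ry": 0, "rz": 0, "gripper": 70}, {"dx": 0, "dy": 0, "dz": 0, "rx": 0, "ry": 0, "rz": 0, "gripper": 70}, {"dx": 0, "dy": 0, "dz": 0, "rx": 0, "ry": 0, "rz": 0, "gripper": 70}]'

```text
time_s: 30.47
tool_pos: [0.4878, -0.1443, 0.2075]
orientation: [180.0, 0.0, 89.8]
force: [0.3, 1.0, 0.9]
gripper_width: 0.764
finger_force: 0.0
```

Run:
```python
from h import *
look(9)
a=cv2.resize(cv2.imread('pics/scene9.png')[130:290,120:340],None,fx=1.8,fy=1.8,interpolation=2)
b=cv2.resize(cv2.imread('pics/side9.png')[80:384,220:440],(396,547),interpolation=2)
w=cv2.imread('pics/wrist9.png'); w=cv2.resize(w,(396,259))
cv2.imwrite('pics/c9.png',cv2.hconcat([cv2.vconcat([a,w]),b]))
```

```text
30.4667 [ 0.4878 -0.1443  0.2075] [179.985    0.0068  89.7746] 69.69673756281128
scene green tray [ 0.6386 -0.1741] 72
scene orange tray [ 0.6376 -0.1058] 72
scene yellow tray [ 0.6389 -0.0346] 101
scene red tray [0.64   0.0348] 109
side orange tray [ 0.6355 -0.1047] 139
side red tab [ 0.3994 -0.1924] 122
wrist green tray [ 0.6377 -0.1796] 495
wrist orange tray [ 0.6386 -0.0506] 45
wrist yellow tray [ 0.6396 -0.0354] 774
wrist red tray [0.6392 0.0221] 505
```

View pics/c9.png

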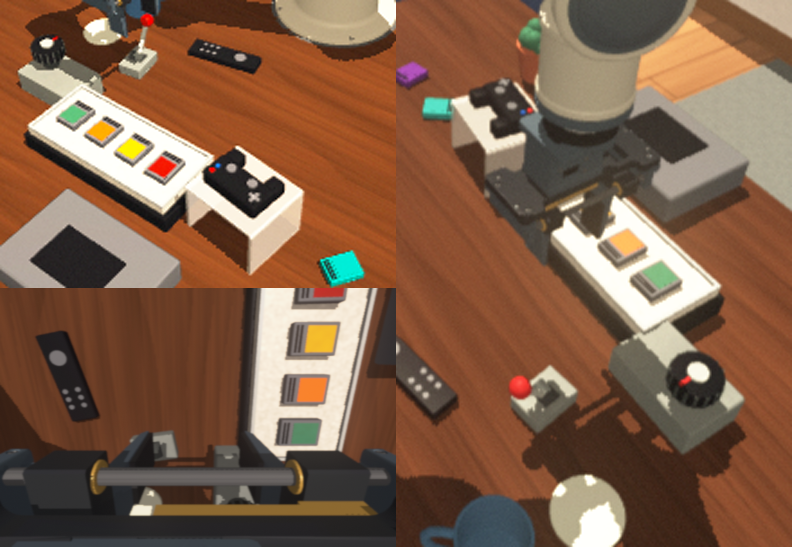

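The picture shows the controller on the riser, all four carts flat in the tray, the dimmer leaning, and the wheel clear at its end of the lift.

Run:
```python
from h import *
np.set_printoptions(precision=4,suppress=True)
S,D=load('scene9'),load('side9')
rs=[x for a,x in blobs(S,'red',10)[0]];rd=[x for a,x in blobs(D,'red',10)[0]]
print(rs,rd)
for a in rs:
    for b in rd:
        p,e=tri(S,a,D,b)
        if e<.006 and -.4<p[1]<-.1: print('red',a,b,p,e)
# wheel: dark blob
for n,c,(x0,y0,x1,y1) in (('S',S,(130,140,165,172)),('D',D,(360,265,415,315))):
    g=c[0].max(2)[y0:y1,x0:x1]; m=(g<70).astype(np.uint8)
    n_,l,st,ce=cv2.connectedComponentsWithStats(m); i=1+np.argmax(st[1:,4]); print(n,st[i]+np.array([x0,y0,0,0,0]),ce[i]+(x0,y0))
    k=cv2.convexHull(cv2.findContours((l==i).astype(np.uint8),0,2)[0][0]); print(cv2.minEnclosingCircle(k))
print('hub',tri(S,(146.7,155),D,(387.2,286.7)))
s=lambda u:np.array(u)/1.8+(120,130); d=lambda u:(np.array(u)-(396,0))/1.8+(220,80)
print('block',[tri(S,s(a),D,d(b))[0] for a,b in [((120,66),(513,398)),((137,77),(540,428)),((157,60),(577,395)),((139,49),(549,368))]])
```

```text
[array([209.7339, 222.3578]), array([201.0732, 140.6341])] [array([288.4508, 294.9016]), array([380.625, 290.75 ])]
red [201.0732 140.6341] [288.4508 294.9016] [ 0.3736 -0.2273  0.0882] 0.0033730545397844362
S [137 149  28  19 236] [147.5847 158.2288]
((20.5, 19.5), 14.23034954071045)
D [370 276  33  31 603] [385.9204 292.0779]
((25.95652198791504, 26.19565200805664), 16.273475646972656)
hub (array([ 0.5534, -0.319 ,  0.0952]), np.float64(0.0014968004075157795))
block [array([ 0.4161, -0.2222,  0.005 ]), array([ 0.4118, -0.2318, -0.0414]), array([ 0.4254, -0.2135,  0.0195]), array([ 0.4277, -0.2073,  0.0559])]
```

apply_moves --moves '[{"dx": -0.08, "dy": -0.12, "dz": 0, "rx": 0, "ry": 0, "rz": 0.078, "gripper": 70}, {"dx": 0, "dy": 0, "dz": 0, "rx": 0, "ry": 0, "rz": 0.078, "gripper": 70}, {"dx": 0, "dy": 0, "dz": 0, "rx": 0, "ry": 0, "rz": 0.078, "gripper": 70}, {"dx": 0, "dy": 0, "dz": 0, "rx": 0, "ry": 0, "rz": 0.078, "gripper": 70}, {"dx": 0, "dy": 0, "dz": 0, "rx": 0, "ry": 0, "rz": 0.078, "gripper": 70}, {"dx": 0, "dy": 0, "dz": 0, "rx": 0, "ry": 0, "rz": 0.078, "gripper": 70}, {"dx": 0, "dy": 0, "dz": 0, "rx": 0, "ry": 0, "rz": 0.078, "gripper": 70}, {"dx": 0, "dy": 0, "dz": 0, "rx": 0, "ry": 0, "rz": 0.078, "gripper": 70}, {"dx": 0, "dy": 0, "dz": 0, "rx": 0, "ry": 0, "rz": 0.078, "gripper": 70}, {"dx": 0, "dy": 0, "dz": 0, "rx": 0, "ry": 0, "rz": 0.078, "gripper": 70}]'

```text
time_s: 31.45
tool_pos: [0.464, -0.1573, 0.2076]
orientation: [-180.0, -0.0, 19.5]
force: [0.2, 0.0, 0.2]
gripper_width: 0.77
finger_force: 0.0
```

apply_moves --moves '[{"dx": 0, "dy": 0, "dz": 0, "rx": 0, "ry": 0, "rz": 0.078, "gripper": 70}, {"dx": 0, "dy": 0, "dz": 0, "rx": 0, "ry": 0, "rz": 0.01, "gripper": 70}, {"dx": 0, "dy": 0, "dz": 0, "rx": 0, "ry": 0, "rz": 0, "gripper": 70}, {"dx": 0, "dy": 0, "dz": 0, "rx": 0, "ry": 0, "rz": 0, "gripper": 70}, {"dx": 0, "dy": 0, "dz": 0, "rx": 0, "ry": 0, "rz": 0, "gripper": 70}, {"dx": 0, "dy": 0, "dz": 0, "rx": 0, "ry": 0, "rz": 0, "gripper": 70}, {"dx": 0, "dy": 0, "dz": 0, "rx": 0, "ry": 0, "rz": 0, "gripper": 70}, {"dx": 0, "dy": 0, "dz": 0, "rx": 0, "ry": 0, "rz": 0, "gripper": 70}, {"dx": 0, "dy": 0, "dz": 0, "rx": 0, "ry": 0, "rz": 0, "gripper": 70}, {"dx": 0, "dy": 0, "dz": 0, "rx": 0, "ry": 0, "rz": 0, "gripper": 70}]'

```text
time_s: 32.28
tool_pos: [0.4639, -0.1586, 0.2075]
orientation: [-180.0, 0.0, 11.8]
force: [-0.3, 0.6, -0.2]
gripper_width: 0.767
finger_force: 0.0
```

Run:
```python
from h import *
look(10); print(robot.get_obs()['joint_pos'])
a=cv2.resize(cv2.imread('pics/scene10.png')[120:200,120:220],(400,320),interpolation=2)
b=cv2.resize(cv2.imread('pics/side10.png')[260:340,260:360],(400,320),interpolation=2)
w=cv2.resize(cv2.imread('pics/wrist10.png'),(373,280))
v=np.zeros((600,800,3),np.uint8); v[:320,:400]=a; v[:320,400:]=b; v[320:,:373]=w
cv2.imwrite('pics/c10.png',v)
```

```text
32.2833 [ 0.4639 -0.1586  0.2075] [-179.9964    0.0031   11.849 ] 69.9731721835545
scene green tray [ 0.6386 -0.1741] 72
scene yellow tray [ 0.6389 -0.0345] 101
scene red tray [0.64   0.0349] 108
side orange tray [ 0.6375 -0.1171] 35
side yellow tray [ 0.6331 -0.0256] 52
side red tab [ 0.3997 -0.1922] 125
wrist green tray [ 0.6323 -0.1756] 885
wrist orange tray [ 0.6247 -0.1091] 283
[-25.8586  19.2666  97.5824  -0.0014  63.1515  52.3051]
```

View pics/c10.png

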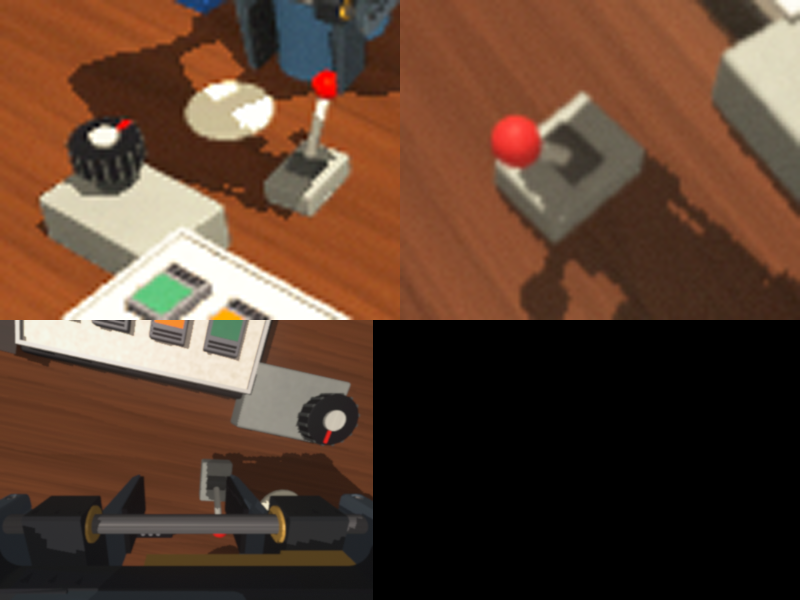

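The lever leans toward -x. The block centre is near side px (302.5,298.8) and scene px (197,164), and the wheel hub is at scene (146,153).

Run:
```python
from h import *
np.set_printoptions(precision=4,suppress=True)
S,D,W=load('scene10'),load('side10'),load('wrist10')
print(onz(D,(303,298.7),.025),onz(S,(197.3,163.7),.025))
print('wrist block', onz(W,[(275*1,(460-320)*1.371)],.025))
f=512/373
u=lambda x,y:(x*f,(y-320)*f)
print('wrist block corners',onz(W,[u(203,461),u(232,461),u(203,499),u(230,499)],.025))
print('wrist wheel hub',onz(W,[u(334,421)],.098), 'rim',onz(W,[u(328,419)],.098))
r=blobs(S,'red',10)[0];d=blobs(D,'red',10)[0]
for a in r:
  for b in d:
    p,e=tri(S,a[1],D,b[1]); 
    if e<.006: print(a,b,p,e)
```

```text
[[ 0.4177 -0.2217  0.025 ]] [[ 0.4268 -0.2084  0.025 ]]
wrist block [[ 0.4527 -0.1868  0.025 ]]
wrist block corners [[ 0.4516 -0.1915  0.025 ]
 [ 0.4613 -0.2378  0.025 ]
 [ 0.3851 -0.2071  0.025 ]
 [ 0.3946 -0.2526  0.025 ]]
wrist wheel hub [[ 0.5532 -0.3242  0.098 ]] rim [[ 0.554  -0.3161  0.098 ]]
(np.int32(36), array([200.75  , 140.6667])) (np.int32(125), array([288.496, 294.792])) [ 0.3742 -0.2276  0.0883] 0.004484713911146796
```

apply_moves --moves '[{"dx": -0.128, "dy": 0.062, "dz": 0, "rx": 0, "ry": 0, "rz": 0, "gripper": 70}, {"dx": -0.128, "dy": 0.062, "dz": 0, "rx": 0, "ry": 0, "rz": 0, "gripper": 70}, {"dx": -0.128, "dy": 0.062, "dz": 0, "rx": 0, "ry": 0, "rz": 0, "gripper": 70}, {"dx": -0.128, "dy": 0.062, "dz": 0, "rx": 0, "ry": 0, "rz": 0, "gripper": 70}, {"dx": 0, "dy": 0, "dz": 0, "rx": 0, "ry": 0, "rz": 0, "gripper": 70}, {"dx": 0, "dy": 0, "dz": 0.12, "rx": 0, "ry": 0, "rz": 0, "gripper": 70}, {"dx": 0, "dy": 0, "dz": 0.12, "rx": 0, "ry": 0, "rz": 0, "gripper": 70}, {"dx": 0, "dy": 0, "dz": 0.12, "rx": 0, "ry": 0, "rz": 0, "gripper": 70}, {"dx": 0, "dy": 0, "dz": 0.12, "rx": 0, "ry": 0, "rz": 0, "gripper": 70}, {"dx": 0, "dy": 0, "dz": 0.118, "rx": 0, "ry": 0, "rz": 0, "gripper": 70}]'

```text
time_s: 33.27
tool_pos: [0.3741, -0.2281, 0.0869]
orientation: [180.0, -0.0, 11.8]
force: [0.9, -0.2, 0.4]
gripper_width: 0.771
finger_force: 0.0
```

apply_moves --moves '[{"dx": 0, "dy": 0, "dz": 0, "rx": 0, "ry": 0, "rz": 0, "gripper": 70}, {"dx": 0, "dy": 0, "dz": 0, "rx": 0, "ry": 0, "rz": 0, "gripper": 15}, {"dx": 0, "dy": 0, "dz": 0, "rx": 0, "ry": 0, "rz": 0, "gripper": 15}, {"dx": 0, "dy": 0, "dz": 0, "rx": 0, "ry": 0, "rz": 0, "gripper": 15}, {"dx": 0, "dy": 0, "dz": 0, "rx": 0, "ry": 0, "rz": 0, "gripper": 15}, {"dx": 0, "dy": 0, "dz": 0, "rx": 0, "ry": 0, "rz": 0, "gripper": 15}, {"dx": 0, "dy": 0, "dz": 0, "rx": 0, "ry": 0, "rz": 0, "gripper": 15}, {"dx": 0, "dy": 0, "dz": 0, "rx": 0, "ry": 0, "rz": 0, "gripper": 15}, {"dx": 0, "dy": 0, "dz": 0, "rx": 0, "ry": 0, "rz": 0, "gripper": 15}, {"dx": 0, "dy": 0, "dz": 0, "rx": 0, "ry": 0, "rz": 0, "gripper": 15}]'

```text
time_s: 34.1
tool_pos: [0.3738, -0.2282, 0.0881]
orientation: [180.0, 0.0, 11.8]
force: [-2.0, -1.0, 5.8]
gripper_width: 0.263
finger_force: 30.0
```

apply_moves --moves '[{"dx": 0.055, "dy": 0, "dz": -0.032, "rx": 0, "ry": 0, "rz": 0, "gripper": 15}, {"dx": 0.056, "dy": 0, "dz": -0.022, "rx": 0, "ry": 0, "rz": 0, "gripper": 15}, {"dx": 0.058, "dy": 0, "dz": -0.0135, "rx": 0, "ry": 0, "rz": 0, "gripper": 15}, {"dx": 0.06, "dy": 0, "dz": -0.0045, "rx": 0, "ry": 0, "rz": 0, "gripper": 15}, {"dx": 0, "dy": 0, "dz": 0, "rx": 0, "ry": 0, "rz": 0, "gripper": 15}, {"dx": 0, "dy": 0, "dz": 0, "rx": 0, "ry": 0, "rz": 0, "gripper": 15}, {"dx": 0, "dy": 0, "dz": 0, "rx": 0, "ry": 0, "rz": 0, "gripper": 15}, {"dx": 0, "dy": 0, "dz": 0, "rx": 0, "ry": 0, "rz": 0, "gripper": 70}, {"dx": 0, "dy": 0, "dz": 0, "rx": 0, "ry": 0, "rz": 0, "gripper": 70}, {"dx": 0, "dy": 0, "dz": 0, "rx": 0, "ry": 0, "rz": 0, "gripper": 70}]'

```text
time_s: 34.93
tool_pos: [0.4184, -0.2185, 0.1022]
orientation: [-180.0, 0.0, 11.8]
force: [-0.2, -0.3, -0.6]
gripper_width: 0.452
finger_force: 0.0
```

apply_moves --moves '[{"dx": 0, "dy": 0, "dz": -0.12, "rx": 0, "ry": 0, "rz": 0, "gripper": 70}, {"dx": 0, "dy": 0, "dz": -0.12, "rx": 0, "ry": 0, "rz": 0, "gripper": 70}, {"dx": 0, "dy": 0, "dz": -0.12, "rx": 0, "ry": 0, "rz": 0, "gripper": 70}, {"dx": 0, "dy": 0, "dz": -0.12, "rx": 0, "ry": 0, "rz": 0, "gripper": 70}, {"dx": 0.16, "dy": 0, "dz": 0, "rx": 0, "ry": 0, "rz": 0, "gripper": 70}, {"dx": 0.16, "dy": 0, "dz": 0, "rx": 0, "ry": 0, "rz": 0, "gripper": 70}, {"dx": 0.16, "dy": 0, "dz": 0, "rx": 0, "ry": 0, "rz": 0, "gripper": 70}, {"dx": 0, "dy": 0, "dz": 0, "rx": 0, "ry": 0, "rz": -0.078, "gripper": 70}, {"dx": 0, "dy": 0, "dz": 0, "rx": 0, "ry": 0, "rz": -0.078, "gripper": 70}, {"dx": 0, "dy": 0, "dz": 0, "rx": 0, "ry": 0, "rz": -0.078, "gripper": 70}]'

```text
time_s: 35.77
tool_pos: [0.5127, -0.1985, 0.1978]
orientation: [-179.9, 0.0, 33.3]
force: [-0.2, -0.0, 1.0]
gripper_width: 0.77
finger_force: 0.0
```

Run:
```python
from h import *
look(11); print(robot.get_obs()['joint_pos'])
S,D,W=load('scene11'),load('side11'),load('wrist11')
r=blobs(S,'red',8)[0];d=blobs(D,'red',8)[0]
for a in r:
  for b in d:
    p,e=tri(S,a[1],D,b[1]); 
    if e<.008 and p[1]<0: print(a,b,p,e)
```

```text
35.7667 [ 0.5127 -0.1985  0.1978] [-179.9318    0.0304   33.2838] 70.22672667433129
scene green tray [ 0.6384 -0.1739] 73
scene orange tray [ 0.6385 -0.1052] 98
scene yellow tray [ 0.639  -0.0346] 100
scene red tray [0.64   0.0348] 109
side orange tray [ 0.6291 -0.1081] 78
side red tab [ 0.4549 -0.1773] 121
wrist red tab [ 0.3501 -0.2488] 184
[-27.4326  24.4536  90.3296   0.0065  65.2645  29.8419]
(np.int32(43), array([194.0698, 144.3953])) (np.int32(121), array([304.5785, 278.876 ])) [ 0.4179 -0.2199  0.1018] 0.0027831445195137033
```

apply_moves --moves '[{"dx": -0.039, "dy": 0.1525, "dz": 0, "rx": 0, "ry": 0, "rz": 0, "gripper": 88}, {"dx": -0.039, "dy": 0.1525, "dz": 0, "rx": 0, "ry": 0, "rz": 0, "gripper": 88}, {"dx": -0.039, "dy": 0.1525, "dz": 0, "rx": 0, "ry": 0, "rz": 0, "gripper": 88}, {"dx": -0.039, "dy": 0.1525, "dz": 0, "rx": 0, "ry": 0, "rz": 0, "gripper": 88}, {"dx": 0, "dy": 0, "dz": 0, "rx": 0, "ry": 0, "rz": -0.0785, "gripper": 88}, {"dx": 0, "dy": 0, "dz": 0, "rx": 0, "ry": 0, "rz": -0.0785, "gripper": 88}, {"dx": 0, "dy": 0, "dz": 0, "rx": 0, "ry": 0, "rz": -0.0785, "gripper": 88}, {"dx": 0, "dy": 0, "dz": 0, "rx": 0, "ry": 0, "rz": -0.0785, "gripper": 88}, {"dx": 0, "dy": 0, "dz": 0, "rx": 0, "ry": 0, "rz": -0.0785, "gripper": 88}, {"dx": 0, "dy": 0, "dz": 0, "rx": 0, "ry": 0, "rz": -0.0785, "gripper": 88}]'

```text
time_s: 36.75
tool_pos: [0.5524, -0.3184, 0.1981]
orientation: [-180.0, -0.0, 75.3]
force: [-0.5, -0.2, 0.5]
gripper_width: 0.967
finger_force: 0.0
```

apply_moves --moves '[{"dx": 0, "dy": 0, "dz": 0, "rx": 0, "ry": 0, "rz": -0.0785, "gripper": 88}, {"dx": 0, "dy": 0, "dz": 0, "rx": 0, "ry": 0, "rz": -0.0785, "gripper": 88}, {"dx": 0, "dy": 0, "dz": 0, "rx": 0, "ry": 0, "rz": -0.0785, "gripper": 88}, {"dx": 0, "dy": 0, "dz": 0, "rx": 0, "ry": 0, "rz": -0.0785, "gripper": 88}, {"dx": 0, "dy": 0, "dz": 0, "rx": 0, "ry": 0, "rz": -0.0785, "gripper": 88}, {"dx": 0, "dy": 0, "dz": 0, "rx": 0, "ry": 0, "rz": -0.0785, "gripper": 88}, {"dx": 0, "dy": 0, "dz": 0, "rx": 0, "ry": 0, "rz": -0.0785, "gripper": 88}, {"dx": 0, "dy": 0, "dz": 0, "rx": 0, "ry": 0, "rz": -0.0785, "gripper": 88}, {"dx": 0, "dy": 0, "dz": 0, "rx": 0, "ry": 0, "rz": -0.0785, "gripper": 88}, {"dx": 0, "dy": 0, "dz": 0, "rx": 0, "ry": 0, "rz": -0.0785, "gripper": 88}]'

```text
time_s: 37.58
tool_pos: [0.5524, -0.3184, 0.1982]
orientation: [180.0, -0.0, 146.0]
force: [0.6, 0.4, 0.4]
gripper_width: 0.964
finger_force: 0.0
```

apply_moves --moves '[{"dx": 0, "dy": 0, "dz": 0, "rx": 0, "ry": 0, "rz": -0.0785, "gripper": 88}, {"dx": 0, "dy": 0, "dz": 0, "rx": 0, "ry": 0, "rz": -0.0785, "gripper": 88}, {"dx": 0, "dy": 0, "dz": 0, "rx": 0, "ry": 0, "rz": -0.0785, "gripper": 88}, {"dx": 0, "dy": 0, "dz": 0, "rx": 0, "ry": 0, "rz": -0.0785, "gripper": 88}, {"dx": 0, "dy": 0, "dz": 0, "rx": 0, "ry": 0, "rz": -0.0785, "gripper": 88}, {"dx": 0, "dy": 0, "dz": 0, "rx": 0, "ry": 0, "rz": -0.0785, "gripper": 88}, {"dx": 0, "dy": 0, "dz": 0, "rx": 0, "ry": 0, "rz": -0.0785, "gripper": 88}, {"dx": 0, "dy": 0, "dz": 0, "rx": 0, "ry": 0, "rz": -0.0785, "gripper": 88}, {"dx": 0, "dy": 0, "dz": 0, "rx": 0, "ry": 0, "rz": -0.0785, "gripper": 88}, {"dx": 0, "dy": 0, "dz": 0, "rx": 0, "ry": 0, "rz": 0, "gripper": 88}]'

```text
time_s: 38.42
tool_pos: [0.5525, -0.3184, 0.1982]
orientation: [180.0, -0.0, -150.4]
force: [0.1, 0.1, 0.4]
gripper_width: 0.965
finger_force: 0.0
```

Run:
```python
from h import *
look(12); print(robot.get_obs()['joint_pos'])
a=cv2.resize(cv2.imread('pics/scene12.png')[100:200,110:230],(400,333),interpolation=2)
b=cv2.resize(cv2.imread('pics/side12.png')[230:330,340:460],(400,333),interpolation=2)
cv2.imwrite('pics/c12.png',cv2.hconcat([a,b]))
```

```text
38.4167 [ 0.5525 -0.3184  0.1982] [ 179.9777   -0.0078 -150.373 ] 87.99096663767773
scene green tray [ 0.6384 -0.1739] 73
scene orange tray [ 0.6384 -0.1051] 99
scene yellow tray [ 0.639  -0.0346] 100
scene red tray [0.6398 0.0346] 110
side orange tray [ 0.6353 -0.1039] 139
side yellow tray [ 0.6355 -0.0331] 120
side red tab [ 0.4555 -0.1766] 112
side red tray [0.6363 0.0353] 104
wrist green tray [ 0.6376 -0.1761] 565
wrist red tab [ 0.3956 -0.1718] 915
[ -35.3138   31.1812   77.5816    0.0028   71.2512 -154.4301]
```

View pics/c12.png

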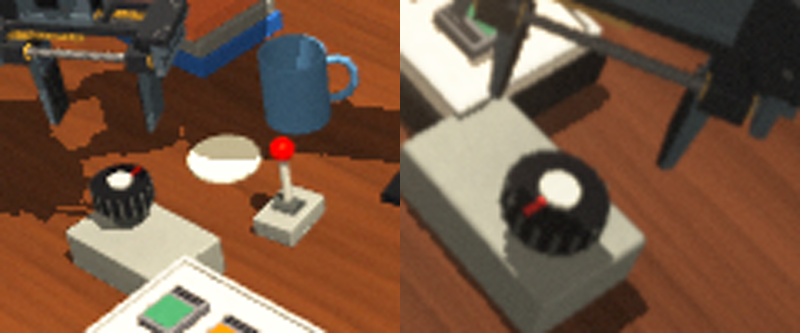

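apply_moves --moves '[{"dx": 0, "dy": 0, "dz": 0.11, "rx": 0, "ry": 0, "rz": 0, "gripper": 88}, {"dx": 0, "dy": 0, "dz": 0.11, "rx": 0, "ry": 0, "rz": 0, "gripper": 88}, {"dx": 0, "dy": 0, "dz": 0.11, "rx": 0, "ry": 0, "rz": 0, "gripper": 88}, {"dx": 0, "dy": 0, "dz": 0.11, "rx": 0, "ry": 0, "rz": 0, "gripper": 88}, {"dx": 0, "dy": 0, "dz": 0.11, "rx": 0, "ry": 0, "rz": 0, "gripper": 88}, {"dx": 0, "dy": 0, "dz": 0, "rx": 0, "ry": 0, "rz": 0, "gripper": 88}, {"dx": 0, "dy": 0, "dz": 0, "rx": 0, "ry": 0, "rz": 0, "gripper": 55}, {"dx": 0, "dy": 0, "dz": 0, "rx": 0, "ry": 0, "rz": 0, "gripper": 55}, {"dx": 0, "dy": 0, "dz": 0, "rx": 0, "ry": 0, "rz": 0, "gripper": 55}, {"dx": 0, "dy": 0, "dz": 0, "rx": 0, "ry": 0, "rz": 0, "gripper": 55}]'

```text
time_s: 39.4
tool_pos: [0.5541, -0.32, 0.0901]
orientation: [-179.7, 0.1, -150.5]
force: [7.8, -23.3, -10.9]
gripper_width: 0.71
finger_force: 11.5
```

apply_moves --moves '[{"dx": 0, "dy": 0, "dz": 0, "rx": 0, "ry": 0, "rz": 0, "gripper": 55}, {"dx": 0, "dy": 0, "dz": 0, "rx": 0, "ry": 0, "rz": 0, "gripper": 55}, {"dx": 0, "dy": 0, "dz": 0, "rx": 0, "ry": 0, "rz": 0, "gripper": 55}, {"dx": 0, "dy": 0, "dz": 0, "rx": 0, "ry": 0, "rz": 0, "gripper": 55}, {"dx": 0, "dy": 0, "dz": 0, "rx": 0, "ry": 0, "rz": 0, "gripper": 55}, {"dx": 0, "dy": 0, "dz": 0, "rx": 0, "ry": 0, "rz": 0, "gripper": 55}, {"dx": 0, "dy": 0, "dz": 0, "rx": 0, "ry": 0, "rz": 0, "gripper": 55}, {"dx": 0, "dy": 0, "dz": 0, "rx": 0, "ry": 0, "rz": 0, "gripper": 55}, {"dx": 0, "dy": 0, "dz": 0, "rx": 0, "ry": 0, "rz": 0, "gripper": 55}, {"dx": 0, "dy": 0, "dz": 0, "rx": 0, "ry": 0, "rz": 0, "gripper": 55}]'

```text
time_s: 40.23
tool_pos: [0.5547, -0.3211, 0.09]
orientation: [-179.6, 0.1, -150.5]
force: [6.1, -15.2, -6.7]
gripper_width: 0.67
finger_force: 30.0
```

apply_moves --moves '[{"dx": 0, "dy": -0.018, "dz": 0, "rx": 0, "ry": 0, "rz": 0, "gripper": 55}, {"dx": 0, "dy": 0, "dz": 0, "rx": 0, "ry": 0, "rz": 0, "gripper": 55}, {"dx": 0, "dy": 0, "dz": 0, "rx": 0, "ry": 0, "rz": 0, "gripper": 55}, {"dx": 0, "dy": 0, "dz": 0, "rx": 0, "ry": 0, "rz": 0, "gripper": 55}, {"dx": 0, "dy": 0, "dz": 0, "rx": 0, "ry": 0, "rz": 0.04, "gripper": 55}, {"dx": 0, "dy": 0, "dz": 0, "rx": 0, "ry": 0, "rz": 0.04, "gripper": 55}, {"dx": 0, "dy": 0, "dz": 0, "rx": 0, "ry": 0, "rz": 0.04, "gripper": 55}, {"dx": 0, "dy": 0, "dz": 0, "rx": 0, "ry": 0, "rz": 0.04, "gripper": 55}, {"dx": 0, "dy": 0, "dz": 0, "rx": 0, "ry": 0, "rz": 0.04, "gripper": 55}, {"dx": 0, "dy": 0, "dz": 0, "rx": 0, "ry": 0, "rz": 0, "gripper": 55}]'

```text
time_s: 41.07
tool_pos: [0.5551, -0.3219, 0.0899]
orientation: [-179.9, 0.1, -168.8]
force: [-1.2, 0.8, 8.1]
gripper_width: 0.674
finger_force: 30.0
```

Run:
```python
from h import *
look(13); o=robot.get_obs();print(o['joint_pos'],o['force'],o['moment'],o['finger_force'])
```

```text
41.0667 [ 0.5551 -0.3219  0.0899] [-179.9172    0.0818 -168.7633] 61.428548124972494
scene green tray [ 0.6368 -0.1772] 77
scene orange tray [ 0.636  -0.1076] 100
scene yellow tray [ 0.6373 -0.0367] 101
scene red tray [0.638  0.0323] 108
side orange tray [ 0.6379 -0.1023] 148
side yellow tray [ 0.6382 -0.0314] 116
side red tab [ 0.4559 -0.1757] 105
side red tray [0.6388 0.0377] 99
[ -35.4434   38.439    82.8658    0.0102   58.5804 -136.9202] [-2.5426  0.7488  7.5323] [ 0.5041  0.3036 -0.1514] 30.00133216381073
```

apply_moves --moves '[{"dx": 0, "dy": 0, "dz": 0, "rx": 0, "ry": 0, "rz": 0.07, "gripper": 55}, {"dx": 0, "dy": 0, "dz": 0, "rx": 0, "ry": 0, "rz": 0.07, "gripper": 55}, {"dx": 0, "dy": 0, "dz": 0, "rx": 0, "ry": 0, "rz": 0.07, "gripper": 55}, {"dx": 0, "dy": 0, "dz": 0, "rx": 0, "ry": 0, "rz": 0.07, "gripper": 55}, {"dx": 0, "dy": 0, "dz": 0, "rx": 0, "ry": 0, "rz": 0.07, "gripper": 55}, {"dx": 0, "dy": 0, "dz": 0, "rx": 0, "ry": 0, "rz": 0.07, "gripper": 55}, {"dx": 0, "dy": 0, "dz": 0, "rx": 0, "ry": 0, "rz": 0.07, "gripper": 55}, {"dx": 0, "dy": 0, "dz": 0, "rx": 0, "ry": 0, "rz": 0.07, "gripper": 55}, {"dx": 0, "dy": 0, "dz": 0, "rx": 0, "ry": 0, "rz": 0.07, "gripper": 55}, {"dx": 0, "dy": 0, "dz": 0, "rx": 0, "ry": 0, "rz": 0, "gripper": 55}]'

```text
time_s: 42.05
tool_pos: [0.5546, -0.3235, 0.0899]
orientation: [-179.9, 0.2, 134.3]
force: [-7.0, -12.8, 4.9]
gripper_width: 0.67
finger_force: 30.0
```

apply_moves --moves '[{"dx": 0, "dy": -0.007, "dz": 0, "rx": 0, "ry": 0, "rz": 0, "gripper": 55}, {"dx": 0, "dy": 0, "dz": 0, "rx": 0, "ry": 0, "rz": 0.07, "gripper": 55}, {"dx": 0, "dy": 0, "dz": 0, "rx": 0, "ry": 0, "rz": 0.07, "gripper": 55}, {"dx": 0, "dy": 0, "dz": 0, "rx": 0, "ry": 0, "rz": 0.07, "gripper": 55}, {"dx": 0, "dy": 0, "dz": 0, "rx": 0, "ry": 0, "rz": 0.07, "gripper": 55}, {"dx": 0, "dy": 0, "dz": 0, "rx": 0, "ry": 0, "rz": 0.07, "gripper": 55}, {"dx": 0, "dy": 0, "dz": 0, "rx": 0, "ry": 0, "rz": 0.07, "gripper": 55}, {"dx": 0, "dy": 0, "dz": 0, "rx": 0, "ry": 0, "rz": 0.07, "gripper": 55}, {"dx": 0, "dy": 0, "dz": 0, "rx": 0, "ry": 0, "rz": 0.07, "gripper": 55}, {"dx": 0, "dy": 0, "dz": 0, "rx": 0, "ry": 0, "rz": 0, "gripper": 55}]'

```text
time_s: 42.88
tool_pos: [0.5531, -0.3241, 0.0899]
orientation: [180.0, 0.2, 84.0]
force: [-9.2, -9.0, 9.9]
gripper_width: 0.673
finger_force: 30.0
```

apply_moves --moves '[{"dx": 0, "dy": 0, "dz": 0, "rx": 0, "ry": 0, "rz": 0.07, "gripper": 55}, {"dx": 0, "dy": 0, "dz": 0, "rx": 0, "ry": 0, "rz": 0.07, "gripper": 55}, {"dx": 0, "dy": 0, "dz": 0, "rx": 0, "ry": 0, "rz": 0.07, "gripper": 55}, {"dx": 0, "dy": 0, "dz": 0, "rx": 0, "ry": 0, "rz": 0.07, "gripper": 55}, {"dx": 0, "dy": 0, "dz": 0, "rx": 0, "ry": 0, "rz": 0.07, "gripper": 55}, {"dx": 0, "dy": 0, "dz": 0, "rx": 0, "ry": 0, "rz": 0.07, "gripper": 55}, {"dx": 0, "dy": 0, "dz": 0, "rx": 0, "ry": 0, "rz": 0.07, "gripper": 55}, {"dx": 0, "dy": 0, "dz": 0, "rx": 0, "ry": 0, "rz": 0.07, "gripper": 55}, {"dx": 0, "dy": 0, "dz": 0, "rx": 0, "ry": 0, "rz": 0, "gripper": 55}, {"dx": 0, "dy": 0, "dz": 0, "rx": 0, "ry": 0, "rz": 0, "gripper": 55}]'

```text
time_s: 43.72
tool_pos: [0.5518, -0.3233, 0.0899]
orientation: [-180.0, 0.1, 33.9]
force: [-18.9, -5.5, 18.3]
gripper_width: 0.674
finger_force: 30.0
```

Run:
```python
from h import *
look(14); o=robot.get_obs();print(o['joint_pos'],o['force'],o['moment'])
S,D=load('scene14'),load('side14')
for k in ['green','orange','yellow','red']:
  for a in blobs(S,k,30)[0]:
    for b in blobs(D,k,30)[0]:
      p,e=tri(S,a[1],D,b[1])
      if e<.008 and .5<p[0]<.75 and abs(p[1])<.25: print(k,p,e)
```

```text
43.7167 [ 0.5518 -0.3233  0.0899] [-179.9825    0.1436   33.9495] 61.494077861896876
scene green tray [ 0.6188 -0.2014] 77
scene orange tray [ 0.6184 -0.1297] 102
scene yellow tray [ 0.6193 -0.057 ] 102
scene red tray [0.6201 0.0145] 107
side orange tray [ 0.6578 -0.085 ] 147
side yellow tray [ 0.6587 -0.0109] 118
side red tray [0.6583 0.0609] 105
side red tab [ 0.4562 -0.1755] 104
[-35.6461  38.3807  83.0207  -0.1496  58.6632  20.4299] [-18.3449  -5.3009  18.0171] [-0.9556  3.213  -0.1294]
orange [ 0.6369 -0.1046  0.0943] 0.002418072015716963
yellow [ 0.6377 -0.034   0.0946] 0.0031149346146708643
red [0.6379 0.035  0.0942] 0.0038789018141297577
```

apply_moves --moves '[{"dx": -0.015, "dy": -0.004, "dz": -0.008, "rx": 0, "ry": 0, "rz": 0, "gripper": 55}, {"dx": 0, "dy": 0, "dz": 0, "rx": 0, "ry": 0, "rz": 0, "gripper": 55}, {"dx": 0, "dy": 0, "dz": 0, "rx": 0, "ry": 0, "rz": 0.07, "gripper": 55}, {"dx": 0, "dy": 0, "dz": 0, "rx": 0, "ry": 0, "rz": 0.07, "gripper": 55}, {"dx": 0, "dy": 0, "dz": 0, "rx": 0, "ry": 0, "rz": 0.07, "gripper": 55}, {"dx": 0, "dy": 0, "dz": 0, "rx": 0, "ry": 0, "rz": 0.07, "gripper": 55}, {"dx": 0, "dy": 0, "dz": 0, "rx": 0, "ry": 0, "rz": 0.07, "gripper": 55}, {"dx": 0, "dy": 0, "dz": 0, "rx": 0, "ry": 0, "rz": 0.07, "gripper": 55}, {"dx": 0, "dy": 0, "dz": 0, "rx": 0, "ry": 0, "rz": 0.07, "gripper": 55}, {"dx": 0, "dy": 0, "dz": 0, "rx": 0, "ry": 0, "rz": 0, "gripper": 55}]'

```text
time_s: 44.7
tool_pos: [0.5511, -0.3221, 0.0901]
orientation: [-179.9, -0.0, -10.5]
force: [6.7, 9.9, -5.1]
gripper_width: 0.679
finger_force: 30.0
```

apply_moves --moves '[{"dx": 0.003, "dy": -0.008, "dz": 0, "rx": 0, "ry": 0, "rz": 0.074, "gripper": 55}, {"dx": 0, "dy": 0, "dz": 0, "rx": 0, "ry": 0, "rz": 0.074, "gripper": 55}, {"dx": 0, "dy": 0, "dz": 0, "rx": 0, "ry": 0, "rz": 0.074, "gripper": 55}, {"dx": 0, "dy": 0, "dz": 0, "rx": 0, "ry": 0, "rz": 0.074, "gripper": 55}, {"dx": 0, "dy": 0, "dz": 0, "rx": 0, "ry": 0, "rz": 0.074, "gripper": 55}, {"dx": 0, "dy": 0, "dz": 0, "rx": 0, "ry": 0, "rz": 0.074, "gripper": 55}, {"dx": 0, "dy": 0, "dz": 0, "rx": 0, "ry": 0, "rz": 0.074, "gripper": 55}, {"dx": 0, "dy": 0, "dz": 0, "rx": 0, "ry": 0, "rz": 0.074, "gripper": 55}, {"dx": 0, "dy": 0, "dz": 0, "rx": 0, "ry": 0, "rz": 0.074, "gripper": 55}, {"dx": 0, "dy": 0, "dz": 0, "rx": 0, "ry": 0, "rz": 0, "gripper": 55}]'

```text
time_s: 45.53
tool_pos: [0.5524, -0.3206, 0.0902]
orientation: [-179.9, 0.1, -70.5]
force: [8.8, 10.4, -7.2]
gripper_width: 0.674
finger_force: 30.0
```

Run:
```python
from h import *
look(15); o=robot.get_obs();print(o['joint_pos'],o['force'])
def cz(t):
  S,D=load(f'scene{t}'),load(f'side{t}')
  for k in ['orange','yellow','red']:
   for a in blobs(S,k,30)[0]:
    for b in blobs(D,k,30)[0]:
      p,e=tri(S,a[1],D,b[1])
      if e<.008 and .5<p[0]<.75 and abs(p[1])<.25: print(t,k,p,e)
cz(12);cz(14);cz(15)
```

```text
45.5333 [ 0.5524 -0.3206  0.0902] [-179.8824    0.0783  -70.5107] 61.45137483302054
scene green tray [ 0.6066 -0.2191] 76
scene orange tray [ 0.6064 -0.1456] 103
scene yellow tray [ 0.6071 -0.0709] 103
scene red tray [0.6075 0.0034] 111
side orange tray [ 0.6721 -0.0733] 152
side yellow tray [0.6727 0.0038] 122
side red tab [ 0.4561 -0.1756] 105
side red tray [0.6646 0.0758] 63
[-35.5602  38.2643  83.2344   0.1649  58.498  124.3979] [ 8.6551 10.2278 -6.6179]
12 orange [ 0.5798 -0.1668  0.4021] 0.0010295715728571389
12 orange [ 0.6369 -0.1045  0.0639] 0.0031038225546407834
12 yellow [ 0.6374 -0.0338  0.0638] 0.0035655806144859175
12 red [0.6381 0.035  0.0635] 0.0030464524004560284
14 orange [ 0.6369 -0.1046  0.0943] 0.002418072015716963
14 yellow [ 0.6377 -0.034   0.0946] 0.0031149346146708643
14 red [0.6379 0.035  0.0942] 0.0038789018141297577
15 orange [ 0.6372 -0.105   0.1122] 0.002630782573919702
15 yellow [ 0.6378 -0.0336  0.1128] 0.0037210888425234707
15 red [0.6341 0.0353 0.1092] 0.007699243604687812
```

apply_moves --moves '[{"dx": 0, "dy": 0, "dz": 0, "rx": 0, "ry": 0, "rz": 0.035, "gripper": 55}, {"dx": 0, "dy": 0, "dz": 0, "rx": 0, "ry": 0, "rz": 0.036, "gripper": 55}, {"dx": 0, "dy": 0, "dz": 0, "rx": 0, "ry": 0, "rz": 0, "gripper": 55}, {"dx": 0, "dy": 0, "dz": 0, "rx": 0, "ry": 0, "rz": 0, "gripper": 55}, {"dx": 0, "dy": 0, "dz": 0, "rx": 0, "ry": 0, "rz": 0, "gripper": 55}, {"dx": 0, "dy": 0, "dz": 0, "rx": 0, "ry": 0, "rz": 0, "gripper": 88}, {"dx": 0, "dy": 0, "dz": 0, "rx": 0, "ry": 0, "rz": 0, "gripper": 88}, {"dx": 0, "dy": 0, "dz": 0, "rx": 0, "ry": 0, "rz": 0, "gripper": 88}, {"dx": 0, "dy": 0, "dz": 0, "rx": 0, "ry": 0, "rz": 0, "gripper": 88}, {"dx": 0, "dy": 0, "dz": 0, "rx": 0, "ry": 0, "rz": 0, "gripper": 88}]'

```text
time_s: 46.52
tool_pos: [0.5514, -0.3223, 0.0902]
orientation: [-180.0, -0.0, -76.4]
force: [1.0, -0.3, 0.5]
gripper_width: 0.966
finger_force: 0.0
```

apply_moves --moves '[{"dx": 0, "dy": 0, "dz": -0.12, "rx": 0, "ry": 0, "rz": 0, "gripper": 88}, {"dx": 0, "dy": 0, "dz": -0.12, "rx": 0, "ry": 0, "rz": 0, "gripper": 88}, {"dx": 0, "dy": 0, "dz": -0.12, "rx": 0, "ry": 0, "rz": 0, "gripper": 88}, {"dx": 0, "dy": 0, "dz": -0.12, "rx": 0, "ry": 0, "rz": 0, "gripper": 88}, {"dx": 0, "dy": 0, "dz": -0.12, "rx": 0, "ry": 0, "rz": 0, "gripper": 88}, {"dx": 0, "dy": 0, "dz": -0.12, "rx": 0, "ry": 0, "rz": 0, "gripper": 88}, {"dx": 0, "dy": 0, "dz": -0.12, "rx": 0, "ry": 0, "rz": 0, "gripper": 88}, {"dx": 0, "dy": 0, "dz": -0.12, "rx": 0, "ry": 0, "rz": 0, "gripper": 88}, {"dx": 0, "dy": 0, "dz": 0, "rx": 0, "ry": 0, "rz": 0, "gripper": 88}, {"dx": 0, "dy": 0, "dz": 0, "rx": 0, "ry": 0, "rz": 0, "gripper": 88}]'

```text
time_s: 47.35
tool_pos: [0.5518, -0.3225, 0.2833]
orientation: [-179.9, -0.1, -76.4]
force: [0.4, 0.1, -0.4]
gripper_width: 0.964
finger_force: 0.0
```

Run:
```python
from h import *
look(16)
t=16
S,D=load(f'scene{t}'),load(f'side{t}')
for k in ['green','orange','yellow','red']:
   for a in blobs(S,k,30)[0]:
    for b in blobs(D,k,30)[0]:
      p,e=tri(S,a[1],D,b[1])
      if e<.008 and .35<p[0]<.75 and abs(p[1])<.25: print(t,k,p,e)
a=cv2.resize(S[0][110:290,110:340],(460,360),interpolation=2)
b=cv2.resize(D[0][80:330,240:420],(338,470),interpolation=2)
v=np.zeros((470,798,3),np.uint8);v[:360,:460]=a;v[:,460:]=b
cv2.imwrite('pics/c16.png',v)
```

```text
47.35 [ 0.5518 -0.3225  0.2833] [-179.9006   -0.1187  -76.4187] 87.89903113303976
scene green tray [ 0.6052 -0.2199] 76
scene yellow tray [ 0.6058 -0.0716] 108
scene red tray [0.607  0.0014] 105
side orange tray [ 0.6728 -0.072 ] 152
side yellow tray [0.6733 0.0035] 125
side red tab [ 0.4553 -0.1767] 115
side red tray [0.6737 0.0777] 100
wrist yellow tray [ 0.6372 -0.0542] 144
16 green [ 0.3771 -0.1933  0.5333] 0.0027459316205538263
16 orange [ 0.5572 -0.1396  0.4346] 0.0029097572890784034
16 orange [ 0.5332 -0.1727  0.4136] 0.004477725257637503
16 yellow [ 0.6374 -0.0341  0.1135] 0.002741653802150344
16 red [0.6381 0.0349 0.1134] 0.003590431144609273
16 red [ 0.4182 -0.2195  0.102 ] 0.002866246315891503
```

View pics/c16.png

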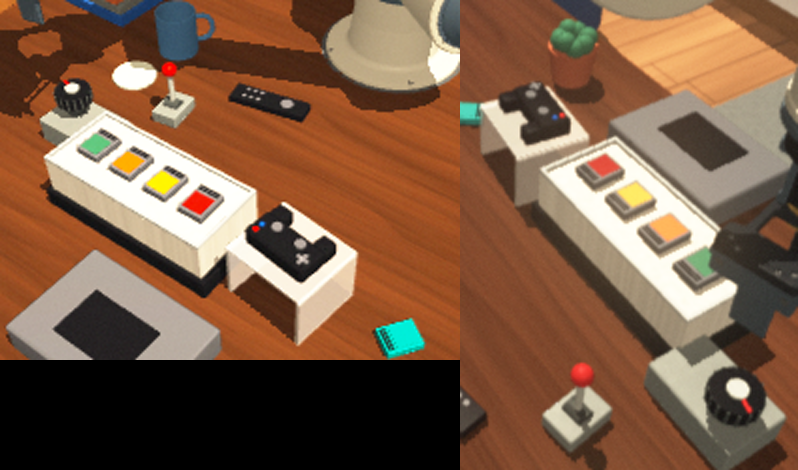

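Run:
```python
from h import *
np.set_printoptions(precision=4,suppress=True)
S,D=load('scene16'),load('side16')
from scipy.spatial.transform import Rotation as R
def proj(c,p):
    q=c[3].T@(np.array(p)-c[2]); q=c[1]@q; return q[:2]/q[2]
for n,c in (('scene',S),('side',D)):
    h=cv2.cvtColor(c[0],cv2.COLOR_BGR2HSV)
    for z in (.04,.05,.06,.07,.08):
        u=proj(c,(.4182,-.2195,z)); r=int(round(u[1])); x0=int(u[0])-9
        print(n,z,u.round(1),h[r,x0:x0+19,1].tolist())
```

```text
scene 0.04 [196.2 158.1] [183, 178, 181, 198, 195, 146, 83, 43, 50, 46, 46, 39, 39, 38, 38, 40, 41, 39, 68]
scene 0.05 [195.9 156. ] [194, 195, 195, 197, 199, 194, 192, 195, 104, 51, 42, 45, 44, 68, 80, 151, 196, 204, 197]
scene 0.06 [195.7 153.8] [199, 194, 201, 198, 200, 195, 200, 200, 96, 51, 46, 150, 198, 197, 198, 198, 196, 200, 197]
scene 0.07 [195.4 151.6] [181, 199, 197, 196, 199, 200, 196, 195, 63, 45, 74, 169, 199, 196, 197, 202, 201, 196, 199]
scene 0.08 [195.1 149.4] [8, 86, 176, 197, 199, 200, 201, 139, 63, 54, 120, 185, 198, 201, 204, 202, 200, 203, 199]
side 0.04 [303.1 294.3] [40, 45, 47, 49, 49, 43, 53, 50, 52, 55, 54, 49, 42, 38, 36, 37, 40, 39, 38]
side 0.05 [303.4 291.9] [52, 40, 41, 40, 45, 47, 43, 55, 51, 53, 56, 46, 40, 37, 38, 40, 38, 41, 40]
side 0.06 [303.8 289.5] [170, 164, 146, 96, 55, 41, 41, 47, 52, 52, 52, 52, 45, 41, 42, 37, 38, 45, 71]
side 0.07 [304.1 287. ] [168, 161, 168, 152, 102, 59, 49, 54, 53, 56, 58, 48, 39, 41, 47, 74, 128, 162, 159]
side 0.08 [304.5 284.5] [165, 168, 163, 167, 165, 173, 187, 198, 200, 197, 204, 205, 192, 189, 185, 174, 161, 162, 167]
```

```bash
python3 -c "from h import *;print(robot.sign_off())"
```

```text
the job is handed in; nothing more can be done
None
```

I handed the job in at about 47 s. The four grey cartridges lie flat side by side in the tray, with its floor measured at about 99.7 mm against the riser's 100 mm. The controller is flat on the riser, the dimmer lever reads about straight up, and the coaster was left alone. The hand-in returned no verdict.

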